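# Restock the self-serve paint lanes and brush crock

## Task

Get the self-serve corner ready for the next painting group: load every yellow paint carton into the yellow lane and every blue one into the blue lane, top up and lengthwise, so that they run down in line to the stop, and stand all the brushes bristles up in the crock. Keep the crock standing, and do not push about or knock over the pots, dishes, bottle and cups.

Things in the scene. Friction and masses are not known exactly. Their poses are not given: they have to be found in the camera images.
- yellow_lane: yellow gravity-feed lane, fixed: white slippery open-topped deck on a grey stand, yellow guides and end stop; cartons slide down it unaided. Origin on the table under its middle, x down the lane, z up. Deck 380 mm long, 58 mm between guides (16 mm tall, 7 mm thick), falling 0.27 rad away from the robot; open high end 133 mm, low end 31 mm above the table
- yellow_lane_load (a point): loading place: point on the yellow lane's deck surface, mid-width, 60 mm down from the high end. x points down the slope along the deck, y across it, z square up from the deck. The inner face of the 40 mm tall end stop lies 310 mm down the slope from this point
- blue_lane: blue gravity-feed lane, fixed: white slippery open-topped deck on a grey stand, blue guides and end stop; cartons slide down it unaided. Origin on the table under its middle, x down the lane, z up. Deck 380 mm long, 58 mm between guides (16 mm tall, 7 mm thick), falling 0.27 rad away from the robot; open high end 133 mm, low end 31 mm above the table
- blue_lane_load (a point): loading place: point on the blue lane's deck surface, mid-width, 60 mm down from the high end. x points down the slope along the deck, y across it, z square up from the deck. The inner face of the 40 mm tall end stop lies 310 mm down the slope from this point
- carton_y1: a yellow paint carton of glossy board with a white band, loose, standing upright: 72 mm long (x), 48 mm wide (y), 64 mm tall (z), 0.15 to 0.31 kg, origin at the centre of its underside; may be absent
- carton_y2: a yellow paint carton of glossy board with a white band, loose, standing upright: 72 mm long (x), 48 mm wide (y), 64 mm tall (z), 0.15 to 0.31 kg, origin at the centre of its underside; may be absent
- carton_y3: a yellow paint carton of glossy board with a white band, loose, standing upright: 72 mm long (x), 48 mm wide (y), 64 mm tall (z), 0.15 to 0.31 kg, origin at the centre of its underside; may be absent
- carton_b1: a blue paint carton of glossy board with a white band, loose, standing upright: 72 mm long (x), 48 mm wide (y), 64 mm tall (z), 0.15 to 0.31 kg, origin at the centre of its underside; may be absent
- carton_b2: a blue paint carton of glossy board with a white band, loose, standing upright: 72 mm long (x), 48 mm wide (y), 64 mm tall (z), 0.15 to 0.31 kg, origin at the centre of its underside; may be absent
- carton_b3: a blue paint carton of glossy board with a white band, loose, standing upright: 72 mm long (x), 48 mm wide (y), 64 mm tall (z), 0.15 to 0.31 kg, origin at the centre of its underside; may be absent
- brush_1: a flat brush with a dark red handle, lying on a fixed grey drying mat 3 mm thick, 70 g, 210 mm long; x points to the bristles. Origin on its underside, 105 mm from the handle's end. Handle 145 mm long, 18 mm wide (y), 16 mm thick (z); then a steel ferrule 25 mm long, 36 mm wide, and bristles 40 mm long, 34 mm wide
- brush_1_end (a point): the end of brush_1's handle, mid-section (8 mm above its underside); it balances about 117 mm from here
- brush_2: a flat brush with a dark green handle, lying on a fixed grey drying mat 3 mm thick, 70 g, 210 mm long; x points to the bristles. Origin on its underside, 105 mm from the handle's end. Handle 145 mm long, 18 mm wide (y), 16 mm thick (z); then a steel ferrule 25 mm long, 36 mm wide, and bristles 40 mm long, 34 mm wide
- brush_2_end (a point): the end of brush_2's handle, mid-section (8 mm above its underside); it balances about 117 mm from here
- crock: white stoneware brush crock, loose, 0.8 kg, empty: round, 114 mm outside, 105 mm tall, walls 5 mm, inner floor 8 mm above the table, open top. Origin at the centre of its underside
- glue_bottle: bystander: white glue bottle with green cap, 60 mm across, 160 mm tall; origin at the centre of its underside
- pot_red: bystander: white paint pot with red lid, 64 mm across, 48 mm tall; origin at the centre of its underside
- pot_green: bystander: white paint pot with green lid, 64 mm across, 48 mm tall; origin at the centre of its underside
- dish_orange: bystander: flat white dish of orange paint, 84 mm across, 12 mm tall; origin at the centre of its underside
- dish_red: bystander: flat white dish of red paint, 84 mm across, 12 mm tall; origin at the centre of its underside
- paper_cups: bystander: stack of white paper cups, 68 mm across, 130 mm tall; origin at the centre of its underside
Not all that is in view belongs to the job. What is shaped like the carton_b3 but pink is not meant. What is shaped like the carton_y2 but pink is not meant.

How it is judged:
By the outcome, as a careful person would: the job done as asked, in the order asked, and still so for the second after the job is handed in, with the robot touching nothing.
Of carton_y1, carton_y2, carton_y3 only 2 to 3 are there at a start; the rules pass over those that are not, and their reading is None.
Of carton_b1, carton_b2, carton_b3 only 2 to 3 are there at a start; the rules pass over those that are not, and their reading is None.
At some moment in a run one of carton_y1, carton_y2, carton_y3, carton_b1, carton_b2, carton_b3, brush_1, brush_2 may be knocked a few centimetres aside while the robot is not near it.
It also fails if it takes over 210 s, if anything falls off the work surface, if the arm or the gripper's body presses on something with over 40 N, if the wrist force passes 120 N, or if a joint passes its speed limit or range.

## Robot

A 6-joint arm with a two-finger parallel gripper is mounted at the origin on the work surface. World frame = base frame: x ahead of the robot, y to its left, z up, the work surface at z = 0. Lengths are in mm, angles in rad, forces in N, time in s.
With the tool pointing down it reaches from about 275 to 750 mm from the base axis. Payload 10.2 kg.
Tool frame: the origin (TCP) lies midway between the tips of the shut fingers; the grasp point (between the pads) lies 19 mm behind it (ctrl.pinch_z is the distance from the TCP to the grasp point, in mm); x points along the fingers, z is the direction in which the jaws open and shut, and the axes are right-handed (so a half turn about x gives the same grasp; the last joint's range is limited). The gripper opens to 85 mm and grips with 20 to 120 N. Pads are 22 mm wide; open, the fingers measure 114 mm over their backs; the gripper's body (76 mm by 85 mm) begins 54 mm behind the grasp point. The pads swing forward as they close: fully open they stand 13 mm farther back than shut.
Start: joints at [1.092, 0.313, 1.498, -0, 1.331, -0.223], TCP at [132.848, 507.92, 231.294] pointing down, gripper open.
Joint ranges: [-2.94, 2.94], [-0.97, 2.17], [0.19, 2.56], [-1.23, 4.37], [0.02, 3.11], [-2.88, 2.88]. Speed limits (rad/s): [2.39, 2.39, 3.01, 3.14, 3.14, 3.14].

## Interface

Orientations are given as a unit quaternion [w, x, y, z].
In Python, from rig import ctrl, capture, workorder, nets gives the robot as it stands. The module is installed in compiled form; this text tells all that it offers.
- The arm moves only by the tool send_rows, never from a script. Its argument "rows" is text: rows parted by semicolons, each of 5 numbers parted by spaces: the opening, from 0 (shut) to 1 (fully open), then the shift along the tool's x, y, z in cm, then the turn about the tool's x in units of 5 degrees (1.0 is 5 degrees). In form: grip x y z yaw; .... A call has 1 to 12 rows; each row is the pose to reach, as a shift and turn from the pose commanded when the call began, along the tool's axes at that moment; what a row does not reach only later rows make up. A row lasts 1/10 s, in which the tool goes at most 50 mm and 8.59 degrees, less where a joint would pass 70% of its speed; a pose out of reach is approached as far as the arm can. A call with a gripper value outside its range is refused whole. The fingers move at their own pace and stop on an object; "grip_force" is the grip in N (left out, the last holds). Time passes only in rows, so rows that repeat a pose let the fingers close. It gives the time, the measured TCP pose, the force and the opening at its end, in the units of the state.
- ctrl.sense(): the state, without advancing time (a new reading comes with each control period).
- capture(name): name is "side" or "top"; returns a dict with "pixels" (400x640x3 uint8, red, green, blue), "intrinsics" (3x3 intrinsics, pixels), "dist" ([k1, k2, p1, p2, k3] as OpenCV has them; the pictures are not rectified), "view" (4x4, takes a point from world to camera coordinates). Camera axes: x right, y down, z forward; pixel columns grow to the right and rows downward; lengths in mm; the calibration is good to about 2 mm. A picture is of the moment at which its call begins. There is no depth.
- workorder.finish_job(): hands the job in, once; it reports no verdict.
Trained networks look in a picture, given as the dict that the camera call returned (one of the last four; its "shot" number tells which), for a name from the list of things; names that differ only in an ending like _2 or _b are one class to them, and where a whole thing is asked for, a point or a joint stands for the part that bears it (a point fixed in the world has none). Each returns a list of dicts, best first, with "confidence" (0 to 1); they miss things now and then, are a little off and sometimes report something else, mostly with a low value. They report only what shows in the picture. A call takes as long as a camera call. They do not tell look-alikes from the thing itself.
- nets.boxes_of(picture, target): "location" ([x, y, z] in mm, in world coordinates, good to about 4 mm: the middle of the surface that is visible of it).
- nets.spot_point(picture, target): "location" ([x, y, z] in mm, in world coordinates, good to about 4 mm: a listed point, or the origin of a listed thing).
The state is a dict: "time_s": time; "joints": joint angles; "dq": joint speeds; "tau": joint torques, N m; "eef_pos": TCP position; "ee_rot": TCP orientation; "force": force on the tool from outside, world axes, zero at the start; "wrist_torque": the same for the moment, N m; "grip_width": opening from 0.0 (shut) to 1.0 (fully open).
Only numpy, scipy, OpenCV 4.12 (cv2) and the standard library are available. Lean on these libraries where they do the work, as an engineer would, in place of code of your own. Each camera call takes 0.05 s, during which the arm holds its last target.

## Working session

There is one attempt and no reset: what is moved stays moved. The work goes in short steps, Python scripts to look and compute and a tool call to move; the robot and the scene stay as the last step left them, time stands still between calls to the robot, and variables do not carry over. Pictures are saved under pics/ and viewed, and the job is handed in when it is done.

Besides the shell and the picture viewer there is one more tool, called after "Call:" by a JSON object that holds its "op" and its "data". send_rows: Moves the arm, as the interface text tells. Its arguments: {"type":"object","properties":{"rows":{"type":"string"},"grip_force":{"type":"number"}},"required":["rows"]}

```bash
mkdir -p pics; ls; python3 - <<'E'
from rig import ctrl, capture, workorder, nets
import cv2
print(ctrl.sense(), ctrl.pinch_z)
for n in("side","top"):
    c=capture(n); cv2.imwrite(f"pics/{n}0.png",c["pixels"][:,:,::-1]); print(n,c["intrinsics"],c["dist"],c["view"],c["shot"])
    for t in ["carton_y1","carton_b1","brush_1","brush_1_end","crock","glue_bottle","pot_red","dish_red","paper_cups","yellow_lane","yellow_lane_load","blue_lane_load"]:
        for d in nets.spot_point(c,t): print(t,d)
E
```

```text
pics
{'time_s': 0.0, 'joints': array([ 1.09159736e+00,  3.13439820e-01,  1.49850353e+00, -3.37704526e-06,
        1.33100339e+00, -2.23397666e-01]), 'dq': array([-0.00116164, -0.00149227,  0.00089099, -0.00090464, -0.00072083,
        0.00048567]), 'tau': array([-4.58214636e-04, -4.12270832e+01, -2.59736878e+01, -2.35319721e-04,
        4.19833028e-03, -1.02887725e-07]), 'eef_pos': array([132.7132729 , 507.65603892, 230.71527908]), 'ee_rot': array([ 0.55925789, -0.43234235,  0.56012559,  0.43193753]), 'force': array([ 0.82599496,  0.09820159, -0.03986602]), 'wrist_torque': array([-0.02819091, -0.00924167, -0.01776581]), 'grip_width': 0.9996035371861671} 18.700000000000003
side [[489.23230463   0.         319.07528773]
 [  0.         489.23230463 201.45656209]
 [  0.           0.           1.        ]] [-0.02869715  0.          0.          0.          0.        ] [[ 9.61017155e-01 -2.76485700e-01 -1.29863972e-03 -5.22704956e+02]
 [-2.06459190e-01 -7.14477017e-01 -6.68503698e-01  2.09182733e+02]
 [ 1.83903864e-01  6.42711638e-01 -7.43707684e-01  1.74973067e+03]
 [ 0.00000000e+00  0.000
[... 3317 characters left out ...]
6.1, 4.3], 'confidence': 0.69}
pot_red {'location': [405.8, 35.5, 1.4], 'confidence': 0.5}
dish_red {'location': [365.3, -205.1, -3.1], 'confidence': 0.87}
paper_cups {'location': [533.8, 545.4, -1.0], 'confidence': 0.79}
paper_cups {'location': [581.7, -174.7, -0.9], 'confidence': 0.67}
paper_cups {'location': [405.3, 38.5, 1.0], 'confidence': 0.54}
yellow_lane {'location': [626.7, 192.8, -4.6], 'confidence': 0.74}
yellow_lane {'location': [444.2, 554.8, 2.8], 'confidence': 0.51}
yellow_lane_load {'location': [630.9, 192.2, -3.6], 'confidence': 0.55}
yellow_lane_load {'location': [560.1, -306.1, 9.7], 'confidence': 0.17}
blue_lane_load {'location': [526.4, 369.7, 115.0], 'confidence': 0.86}
```

View pics/side0.png

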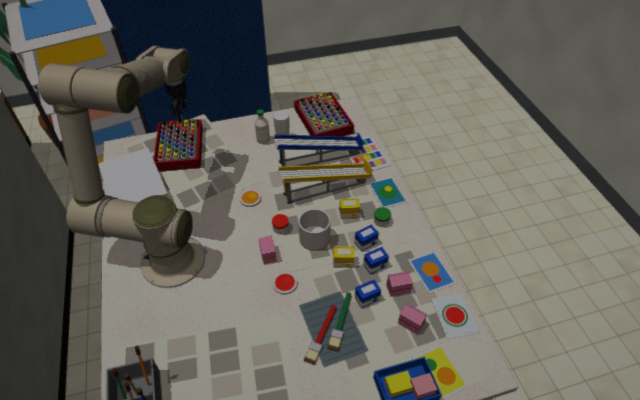

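View pics/top0.png

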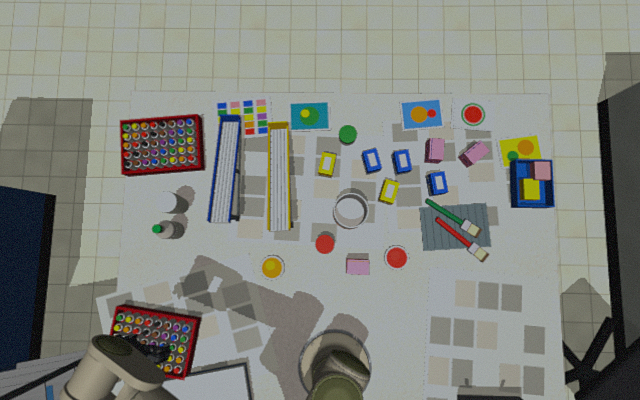

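```bash
python3 - <<'E'
import cv2
a=cv2.imread("pics/top0.png"); cv2.imwrite("pics/z1.png",cv2.resize(a[110:280,300:500],None,fx=4,fy=4,interpolation=cv2.INTER_CUBIC)[:600,:800])
a=cv2.imread("pics/side0.png"); cv2.imwrite("pics/z2.png",cv2.resize(a[190:400,260:460],None,fx=2.8,fy=2.8,interpolation=cv2.INTER_CUBIC)); cv2.imwrite("pics/z3.png",cv2.resize(a[100:250,230:430],None,fx=4,fy=4,interpolation=cv2.INTER_CUBIC))
E
```

```text
(no output)
```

View pics/z1.png

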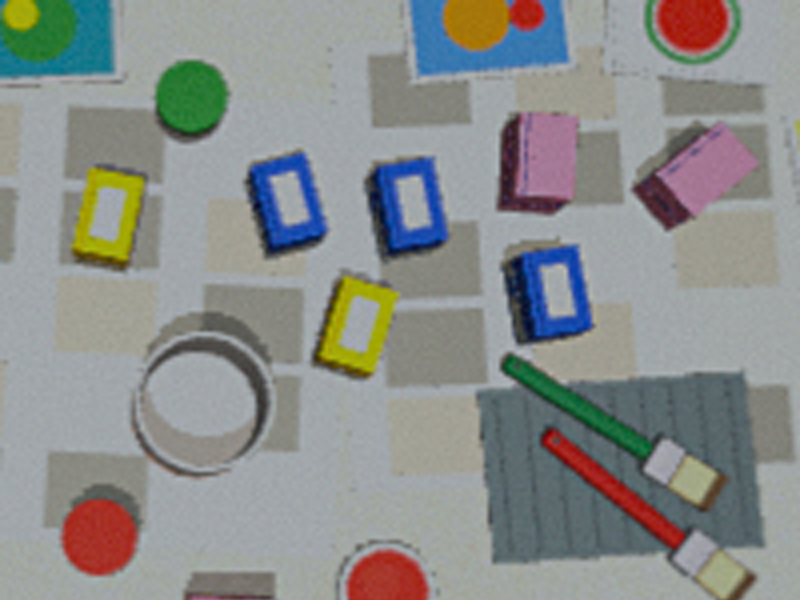

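View pics/z2.png

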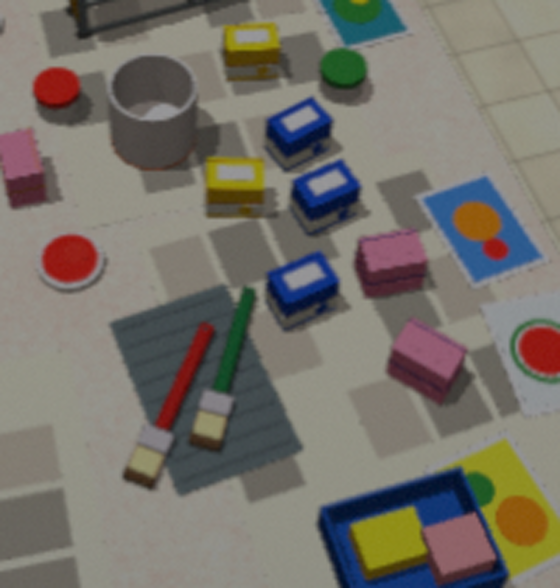

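View pics/z3.png

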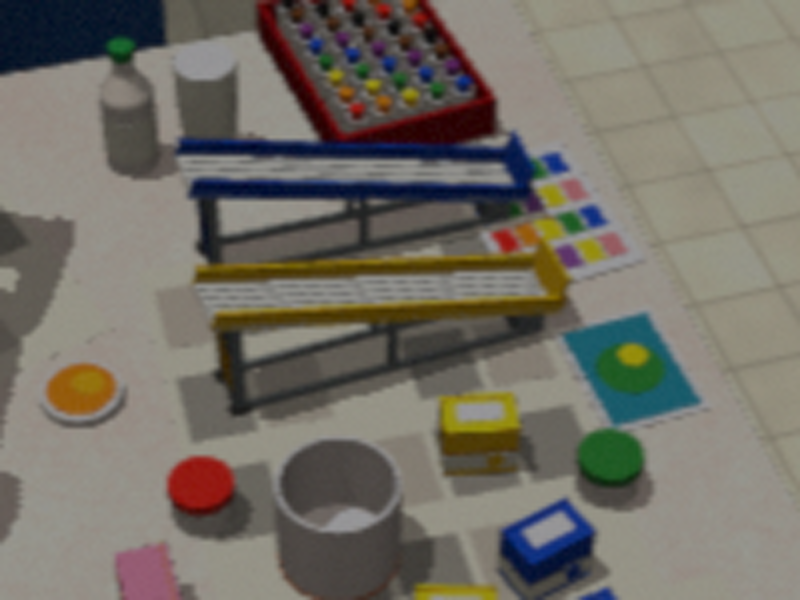

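```bash
cat > h.py <<'E'
import numpy as np, cv2
from scipy.optimize import minimize
from scipy.spatial.transform import Rotation as Rn
from rig import ctrl, capture, workorder, nets
def proj(c,P):
    P=np.asarray(P,float).reshape(-1,3); V=np.asarray(c["view"])
    r,_=cv2.Rodrigues(V[:3,:3]); 
    return cv2.projectPoints(P,r,V[:3,3].copy(),np.asarray(c["intrinsics"]),np.asarray(c["dist"]))[0].reshape(-1,2)
def unproj(c,uv,z):
    n=cv2.undistortPoints(np.array(uv,float).reshape(-1,1,2),np.asarray(c["intrinsics"]),np.asarray(c["dist"])).reshape(-1,2)
    V=np.asarray(c["view"]);R=V[:3,:3];C=-R.T@V[:3,3]
    d=np.c_[n,np.ones(len(n))]@R
    return C+d*((z-C[2])/d[:,2])[:,None]
def mask(c,col):
    h=cv2.cvtColor(np.ascontiguousarray(c["pixels"]),cv2.COLOR_RGB2HSV)
    lo,hi={"y":((22,110,70),(36,255,255)),"b":((108,120,40),(125,255,255)),"r":((0,120,40),(8,255,255)),"g":((60,120,20),(85,255,255))}[col]
    m=cv2.inRange(h,lo,hi)
    if col=="r": m|=cv2.inRange(h,(172,120,40),(180,255,255))
    return m
def box(x,y,yaw,z0,z1,L=72,W=48):
    c,s=np.cos(yaw),np.sin(yaw)
    return np.array([[x+c*a-s*b,y+s*a+c*b,z] for a in(-L/2,L/2) for b in(-W/2,W/2) for z in(z0,z1)])
S=6
def poly(uv,org,shape):
    m=np.zeros(shape,np.uint8); hu=cv2.convexHull(uv.astype(np.float32)).reshape(-1,2)
    cv2.fillConvexPoly(m,np.round((hu-org+.5)*S*16).astype(np.int32),1,shift=4); return m
def fitbox(views,x0,z=0):
    # views: list of (c, component hull points)
    T=[]
    for c,p in views:
        org=p.min(0)-6; sh=tuple(((p.max(0)-org+7)*S).astype(int)[::-1]); T.append((c,org,sh,poly(p,org,sh)))
    def f(q):
        e=0
        for c,org,sh,m in T:
            k=poly(proj(c,box(q[0],q[1],q[2],z+q[3],z+64)),org,sh); e+=1-(k&m).sum()/max(1,(k|m).sum())
        return e
    best=None
    for yaw in np.arange(0,np.pi,np.pi/6):
        s0=np.array([x0[0],x0[1],yaw,30]); sim=np.vstack([s0]+[s0+np.eye(4)[i]*[8,8,.2,8][i] for i in range(4)])
        r=minimize(f,s0,method="Nelder-Mead",options=dict(initial_simplex=sim,xatol=.05,fatol=1e-5,maxiter=250))
        if best is None or r.fun<best.fun: best=r
    return best
def comps(c,col,amin=60,amax=900):
    m=mask(c,col); m=cv2.morphologyEx(m,cv2.MORPH_CLOSE,np.ones((3,3),np.uint8))
    n,l,st,ce=cv2.connectedComponentsWithStats(m); out=[]
    for i in range(1,n):
        if amin<st[i,4]<amax:
            p=np.argwhere(l==i)[:,::-1].astype(float); 
            P=np.vstack([p+d for d in([-.5,-.5],[.5,-.5],[-.5,.5],[.5,.5])])
            out.append((ce[i],P,st[i,4]))
    return out
def cartons(col,views=("top","side"),verbose=True):
    cs={v:capture(v) for v in views}; res=[]
    A=comps(cs[views[0]],col)
    for ce,P,a in A:
        w=unproj(cs[views[0]],[ce],55)[0]
        if not(200<w[0]<800 and -450<w[1]<130): continue
        vs=[(cs[views[0]],P)]
        for v in views[1:]:
            u=proj(cs[v],[[w[0],w[1],50]])[0]; B=sorted(comps(cs[v],col),key=lambda t:np.linalg.norm(t[0]-u))
            if B and np.linalg.norm(B[0][0]-u)<14: vs.append((cs[v],B[0][1]))
        r=fitbox(vs,w); res.append(r.x)
        if verbose: print(col,len(vs),np.round(r.x,2),round(r.fun,3), "px",np.round(ce),a)
    return res
def tool():
    s=ctrl.sense(); return s["eef_pos"],Rn.from_quat(np.roll(s["ee_rot"],-1)).as_matrix(),s
def yawz():  # world angle of tool z axis (jaw direction)
    p,R,s=tool(); return np.arctan2(R[1,2],R[0,2])
def go(x,y,z,jaw=None,show=True):
    """shift (cm tool axes) and turn (5deg units) to TCP x,y,z, jaw axis world angle"""
    p,R,s=tool(); d=R.T@(np.array([x,y,z])-p)/10
    t=None
    if jaw is not None:
        a=(jaw-np.arctan2(R[1,2],R[0,2])+np.pi/2)%np.pi-np.pi/2
        # turn about tool x (down) by +t rotates world angle by -t (if x down)
        t=-a*np.sign(-R[2,0]); 
        q6=s["joints"][5]
        print("turn rad",round(t,3),"units",round(np.degrees(t)/5,2),"alt",round((np.degrees(t)-180*np.sign(t))/5,2),"q6",round(q6,2))
    print("shift cm",np.round(d,2),"tcp",np.round(p,1),"jaw",round(np.arctan2(R[1,2],R[0,2]),3),"xdown",round(R[2,0],3),"grip",round(s["grip_width"],3),"F",np.round(s["force"],1),"t",s["time_s"])
E
python3 - <<'E'
from h import *
for c in "yb": cartons(c)
go(500,0,250,0)
p,R,s=tool(); print(R)
E
```

```text
y 2 [ 6.749e+02  3.334e+01 -2.000e-01  1.198e+01] 0.186 px [327. 164.] 232
y 2 [ 5.8216e+02 -1.7726e+02 -3.1000e-01  1.8920e+01] 0.177 px [389. 191.] 247
b 2 [ 6.8806e+02 -1.1872e+02  2.7000e-01  2.6290e+01] 0.173 px [371. 161.] 231
b 2 [ 6.8556e+02 -2.2224e+02  1.8000e-01  2.8000e+01] 0.173 px [401. 161.] 251
b 2 [ 6.1282e+02 -3.4067e+02  1.6000e-01  2.3720e+01] 0.163 px [437. 183.] 276
turn rad 1.315 units 15.07 alt -20.93 q6 -0.22
shift cm [ -1.87 -48.37 -39.85] tcp [132.8 507.9 231.3] jaw 1.315 xdown -1.0 grip 1.0 F [-1.1 -0.6 -0.2] t 1.5
[[ 2.16621264e-05 -9.67471774e-01  2.52978984e-01]
 [-4.59973142e-05  2.52978983e-01  9.67471773e-01]
 [-9.99999999e-01 -3.25938497e-05 -3.90210404e-05]]
```

```bash
cat >> h.py <<'E'
def lane_pts(x,y,yaw):
    t=.27; pts=[]
    mid=(133+31)/2
    for u in(-190,190):
        for v in(-36,36):
            for w in(0,16): pts.append((u*np.cos(t)+w*np.sin(t),v,mid-u*np.sin(t)+w*np.cos(t)))
    for u in(180,187):
        for v in(-36,36): pts.append((u*np.cos(t)+40*np.sin(t),v,mid-u*np.sin(t)+40*np.cos(t)))
    P=np.array(pts); c,s=np.cos(yaw),np.sin(yaw)
    return np.c_[x+c*P[:,0]-s*P[:,1],y+s*P[:,0]+c*P[:,1],P[:,2]]
def load_pt(x,y,yaw):
    u=-130*np.cos(.27); return np.array([x+u*np.cos(yaw),y+u*np.sin(yaw),82+130*np.sin(.27)])
E
python3 - <<'E'
from h import *
cs=[capture(v) for v in("top","side")]
for col,x0 in(("y",(629,194,.06)),("b",(653,378,.06))):
    T=[]
    for c in cs:
        m=mask(c,col); uv=proj(c,lane_pts(*x0)); k=np.zeros(m.shape,np.uint8)
        cv2.fillConvexPoly(k,cv2.convexHull(np.round(uv).astype(np.int32)),1); k=cv2.dilate(k,np.ones((9,9)))
        m=m*k; n,l,st,_=cv2.connectedComponentsWithStats(m); keep=np.isin(l,[i for i in range(1,n) if st[i,4]>60])
        p=np.argwhere(keep)[:,::-1].astype(float); P=np.vstack([p+d for d in([-.5,-.5],[.5,-.5],[-.5,.5],[.5,.5])])
        org=P.min(0)-8; sh=tuple(((P.max(0)-org+9)*S).astype(int)[::-1]); T.append((c,org,sh,poly(P,org,sh)))
    def f(q,parts=False):
        e=[]
        for c,org,sh,m in T:
            kk=poly(proj(c,lane_pts(*q)),org,sh); e.append(1-(kk&m).sum()/(kk|m).sum())
        return e if parts else sum(e)
    s0=np.array(x0); sim=np.vstack([s0]+[s0+np.eye(3)[i]*[8,8,.05][i] for i in range(3)])
    r=minimize(f,s0,method="Nelder-Mead",options=dict(initial_simplex=sim,xatol=.02,fatol=1e-6))
    print(col,np.round(r.x,3),f(r.x,True),"load",np.round(load_pt(*r.x),1))
E
```

```text
y [6.25648e+02 1.90872e+02 6.20000e-02] [np.float64(0.027337662337662327), np.float64(0.1801509637035673)] load [500.6 183.2 116.7]
b [6.44720e+02 3.67719e+02 8.00000e-03] [np.float64(0.06261035750638777), np.float64(0.10056246804158853)] load [519.4 366.7 116.7]
```

```bash
cat > ov.py <<'E'
from h import *
import sys
def ov(q1,q2,name):
    out=[]
    for v,(a,b,cc,d) in(("top",(100,250,190,310)),("side",(120,210,260,400))):
        c=capture(v); im=np.ascontiguousarray(c["pixels"][:,:,::-1]); K=5
        im=cv2.resize(im[a:b,cc:d],None,fx=K,fy=K,interpolation=cv2.INTER_CUBIC)
        for q in(q1,q2):
            x,y,yaw=q; t=.27
            for vv in(-36,-29,29,36):
                u=np.array([-190,190]);w=16
                P=np.c_[u*np.cos(t)+w*np.sin(t),[vv,vv],82-u*np.sin(t)+w*np.cos(t)]
                c_,s_=np.cos(yaw),np.sin(yaw); P=np.c_[x+c_*P[:,0]-s_*P[:,1],y+s_*P[:,0]+c_*P[:,1],P[:,2]]
                uv=(proj(c,P)-[cc,a]+.5)*K; cv2.line(im,*[tuple(int(z) for z in e) for e in uv],(255,0,255),1)
        cv2.imwrite(f"pics/{name}_{v}.png",im)
E
python3 - <<'E'
from ov import *
ov((625.6,190.9,.062),(648,372,.03),"l1")
for v in("top","side"):
    c=capture(v)
    for t in("blue_lane","yellow_lane","blue_lane_load","yellow_lane_load"): print(v,t,nets.spot_point(c,t)[:2])
E
```

```text
top blue_lane [{'location': [654.1, 372.1, 1.5], 'confidence': 0.96}, {'location': [695.0, -120.3, 0.7], 'confidence': 0.28}]
top yellow_lane [{'location': [629.7, 191.2, -1.7], 'confidence': 0.68}, {'location': [688.6, -218.6, -1.4], 'confidence': 0.54}]
top blue_lane_load [{'location': [527.1, 371.7, 116.3], 'confidence': 0.78}, {'location': [506.0, 183.5, 116.7], 'confidence': 0.17}]
top yellow_lane_load [{'location': [506.9, 186.1, 119.6], 'confidence': 0.91}]
side blue_lane [{'location': [648.4, 370.0, -1.3], 'confidence': 0.96}, {'location': [511.8, -44.2, 2.3], 'confidence': 0.58}]
side yellow_lane [{'location': [628.3, 194.8, 0.9], 'confidence': 0.84}, {'location': [685.4, -118.7, 0.5], 'confidence': 0.64}]
side blue_lane_load [{'location': [529.2, 368.2, 114.9], 'confidence': 0.77}]
side yellow_lane_load [{'location': [496.4, 185.0, 116.6], 'confidence': 0.64}]
```

View pics/l1_top.png

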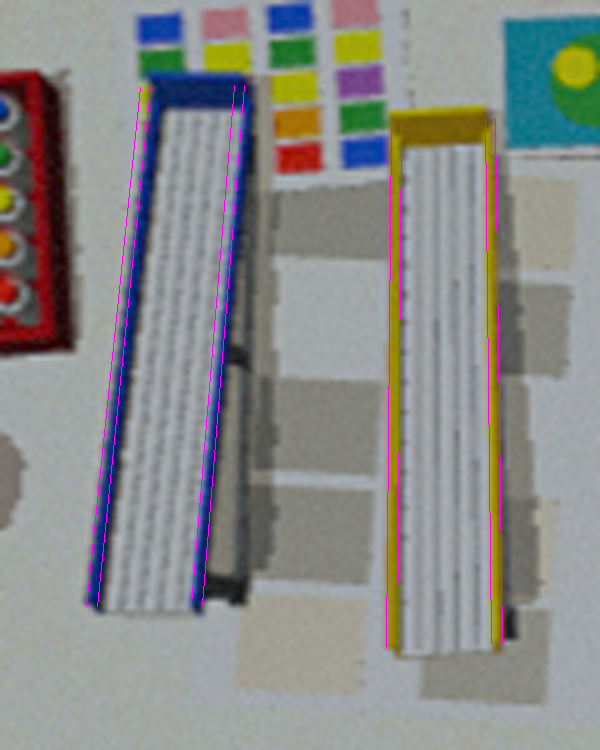

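View pics/l1_side.png

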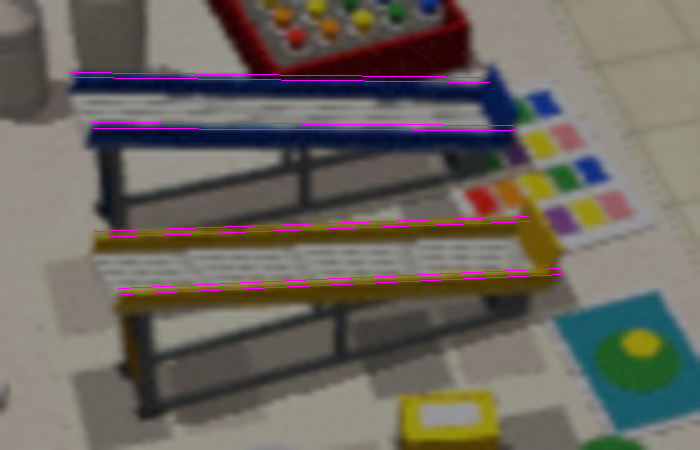

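```bash
python3 - <<'E'
from h import *
go(675,33,200,np.pi/2-.2)
E
```

```text
turn rad -0.056 units -0.64 alt 35.36 q6 -0.22
shift cm [  3.13 -64.47 -32.23] tcp [132.9 507.9 231.3] jaw 1.315 xdown -1.0 grip 0.998 F [-0.4 -0.1  0.4] t 2.2
```

Call:
{"op": "send_rows", "data": {"rows": "0.8 1 -32.2 -16.1 -0.6;0.8 1 -32.2 -16.1 -0.6;0.8 1 -32.2 -16.1 -0.6;0.8 1 -32.2 -16.1 -0.6;0.8 1 -32.2 -16.1 -0.6;0.8 1 -32.2 -16.1 -0.6;0.8 1 -32.2 -16.1 -0.6;0.8 3.1 -64.5 -32.2 -0.6;0.8 3.1 -64.5 -32.2 -0.6;0.8 3.1 -64.5 -32.2 -0.6;0.8 3.1 -64.5 -32.2 -0.6;0.8 3.1 -64.5 -32.2 -0.6", "grip_force": 45}}

```text
time_s: 3.4
eef_pos: [585.3, 111.4, 207.2]
ee_rot: [0.548, -0.447, 0.548, 0.447]
force: [0.5, 1.6, 0.6]
grip_width: 0.803
```

```bash
python3 - <<'E'
from h import *
go(675,33,100,np.pi/2-.2)
E
```

```text
turn rad -0.004 units -0.04 alt 35.96 q6 -1.38
shift cm [ 10.72 -10.37  -5.87] tcp [585.3 111.4 207.2] jaw 1.367 xdown -1.0 grip 0.803 F [0.5 1.6 0.6] t 3.4
```

Call:
{"op": "send_rows", "data": {"rows": "0.8 6 -10.4 -5.9 0;0.8 6 -10.4 -5.9 0;0.8 6 -10.4 -5.9 0;0.8 6 -10.4 -5.9 0;0.8 6 -10.4 -5.9 0"}}

```text
time_s: 3.9
eef_pos: [673.7, 34.2, 146.7]
ee_rot: [0.548, -0.446, 0.549, 0.447]
force: [-0.3, 0.9, 0.0]
grip_width: 0.804
```

```bash
python3 - <<'E'
from h import *
r=cartons("y"); 
go(675,33,100,np.pi/2-.2)
E
```

```text
y 2 [ 582.64 -177.71    2.85   17.55] 0.185 px [389. 191.] 247
turn rad -0.002 units -0.03 alt 35.97 q6 -1.49
shift cm [ 4.83 -0.17 -0.19] tcp [673.7  35.2 148.3] jaw 1.368 xdown -1.0 grip 0.801 F [-0.4  0.1 -0. ] t 4.0
```

Call:
{"op": "send_rows", "data": {"rows": "0.8 5 -0.2 -0.2 0;0.8 9 -0.2 -0.2 0;0.8 12 -0.2 -0.2 0;0.8 13 -0.2 -0.2 0;0.8 13 -0.2 -0.2 0;0 13 -0.2 -0.2 0;0 13 -0.2 -0.2 0;0 13 -0.2 -0.2 0;0 13 -0.2 -0.2 0;0 13 -0.2 -0.2 0;0 13 -0.2 -0.2 0"}}

```text
time_s: 5.1
eef_pos: [676.7, 32.1, 19.9]
ee_rot: [0.549, -0.448, 0.547, 0.446]
force: [-1.0, 1.6, 8.7]
grip_width: 0.56
```

```bash
python3 - <<'E'
from h import *
for n in("side","top"):
    c=capture(n); cv2.imwrite(f"pics/{n}1.png",c["pixels"][:,:,::-1])
go(502,183.5,250,np.pi/2+.06)
E
```

```text
turn rad -0.263 units -3.02 alt 32.98 q6 -1.49
shift cm [-23.08  20.07  11.32] tcp [676.7  32.1  19.9] jaw 1.368 xdown -1.0 grip 0.555 F [-1.3  1.7  7.7] t 5.2
```

View pics/side1.png

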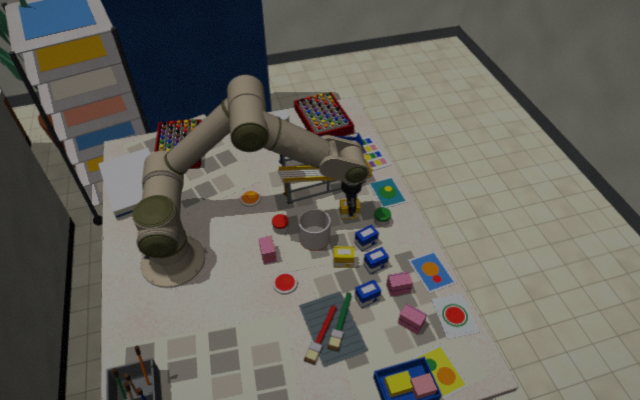

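Call:
{"op": "send_rows", "data": {"rows": "0 -5 0 0 0;0 -10 0 0 0;0 -15 5 3 -1;0 -18 10 5.6 -2;0 -18 15 8.4 -3;0 -18 20.1 11.3 -3;0 -18 20.1 11.3 -3;0 -18 20.1 11.3 -3;0 -18 20.1 11.3 -3;0 -18 20.1 11.3 -3"}}

```text
time_s: 6.2
eef_pos: [502.0, 182.7, 197.5]
ee_rot: [-0.486, 0.514, -0.485, -0.514]
force: [0.3, -0.1, -2.5]
grip_width: 0.557
```

```bash
python3 - <<'E'
from h import *
for n in("side","top"):
    c=capture(n); a=cv2.resize(c["pixels"][100:260,200:400,::-1],None,fx=4,fy=4); cv2.imwrite(f"pics/{n}2.png",a[:600])
go(502,183.5,149,np.pi/2+.06)
E
```

```text
turn rad -0.003 units -0.03 alt 35.97 q6 -1.5
shift cm [4.81 0.   0.11] tcp [502.1 182.4 197.1] jaw 1.628 xdown -1.0 grip 0.559 F [ 0.4 -0.3 -2.5] t 6.3
```

View pics/side2.png

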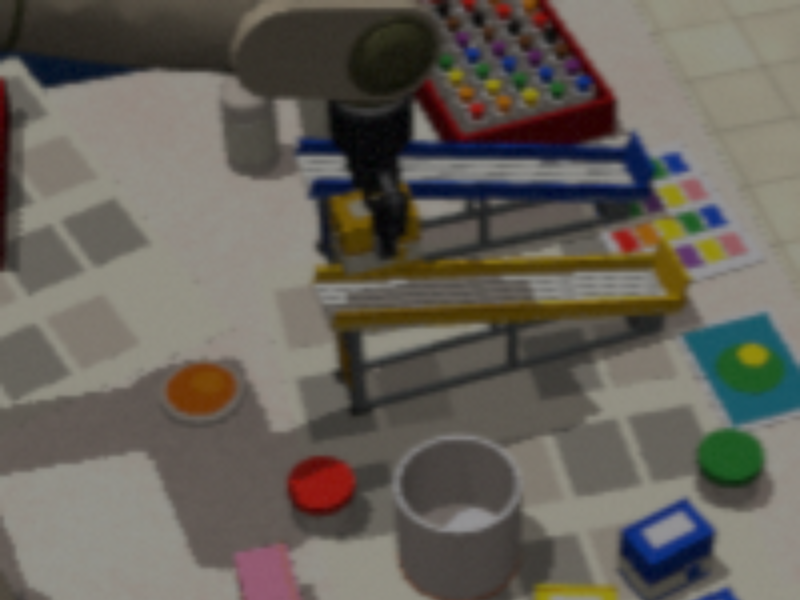

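Call:
{"op": "send_rows", "data": {"rows": "0 2 0 0.1 0;0 4 0 0.1 0;0 4.4 0 0.1 0;0 4.4 0 0.1 0"}}

```text
time_s: 6.7
eef_pos: [501.6, 183.7, 152.9]
ee_rot: [0.485, -0.514, 0.486, 0.514]
force: [-0.4, -0.6, -2.6]
grip_width: 0.559
```

Call:
{"op": "send_rows", "data": {"rows": "0 0.2 0 0 0;0 0.3 0 0 0;0 0.4 0 0 0;0 0.4 0 0 0"}}

```text
time_s: 7.1
eef_pos: [501.4, 184.2, 149.5]
ee_rot: [-0.485, 0.514, -0.485, -0.514]
force: [-0.2, 0.9, -2.5]
grip_width: 0.555
```

Call:
{"op": "send_rows", "data": {"rows": "0 0.2 0 0 0;0 0.3 0 0 0;0 0.3 0 0 0"}}

```text
time_s: 7.4
eef_pos: [501.9, 184.3, 146.9]
ee_rot: [-0.486, 0.515, -0.485, -0.514]
force: [0.8, 0.8, 3.6]
grip_width: 0.558
```

```bash
python3 - <<'E'
from h import *
for n in("side","top"):
    c=capture(n); a=cv2.resize(c["pixels"][100:260,200:400,::-1],None,fx=4,fy=4); cv2.imwrite(f"pics/{n}3.png",a[:600])
go(502,183.5,149,np.pi/2+.06)
E
```

```text
turn rad -0.002 units -0.02 alt 35.98 q6 -1.5
shift cm [-0.21 -0.   -0.08] tcp [501.9 184.3 146.9] jaw 1.629 xdown -1.0 grip 0.558 F [1.6 0.4 3.4] t 7.5
```

View pics/side3.png

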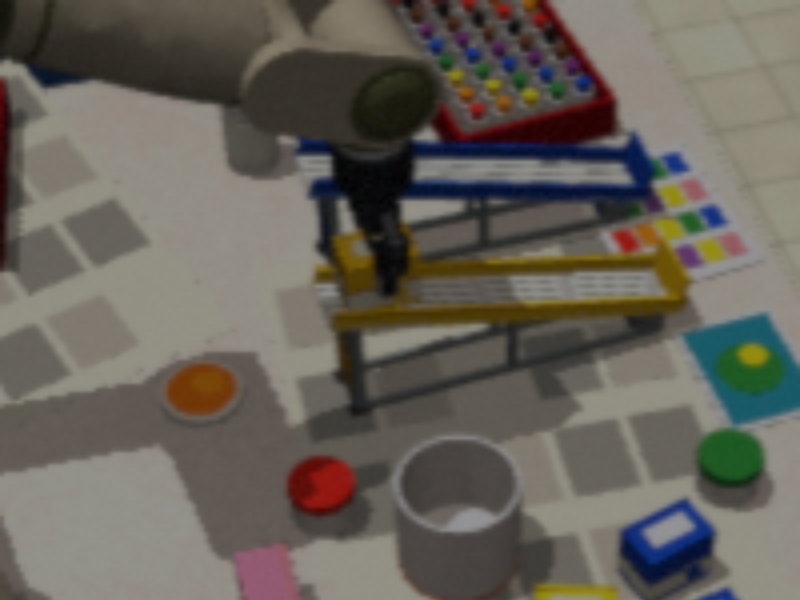

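View pics/top3.png

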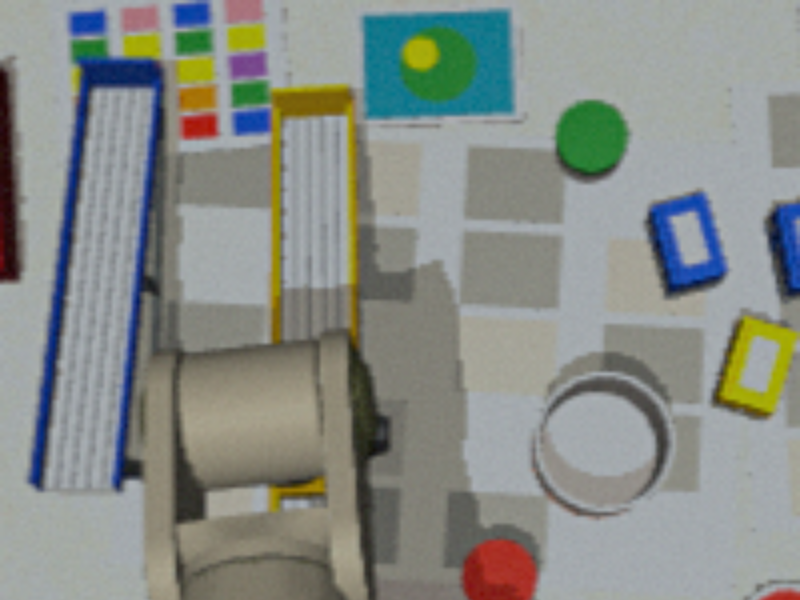

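Call:
{"op": "send_rows", "data": {"rows": "0.62 0 0 0 0;0.75 0 0 0 0;0.75 0 0 0 0;0.75 0 0 0 0;0.75 0 0 0 0;0.75 -2 0 0 0;0.75 -6 0 0 0;0.75 -9 0 0 0"}}

```text
time_s: 8.3
eef_pos: [501.4, 184.3, 238.2]
ee_rot: [-0.485, 0.515, -0.485, -0.514]
force: [-0.1, 0.8, -0.1]
grip_width: 0.75
```

```bash
python3 - <<'E'
from h import *
for n in("side","top"):
    c=capture(n); a=cv2.resize(c["pixels"][100:260,200:400,::-1],None,fx=4,fy=4); cv2.imwrite(f"pics/{n}4.png",a[:600])
r=cartons("y")
go(582,-177,150,np.pi/2-.3)
E
```

```text
y 2 [ 5.8236e+02 -1.7766e+02 -3.0000e-01  1.8680e+01] 0.181 px [389. 191.] 249
turn rad 0.358 units 4.11 alt -31.89 q6 -1.5
shift cm [  8.61  -5.95 -36.53] tcp [501.3 184.2 236.1] jaw 1.629 xdown -1.0 grip 0.752 F [-0.5 -0.7 -0.1] t 8.5
```

View pics/side4.png

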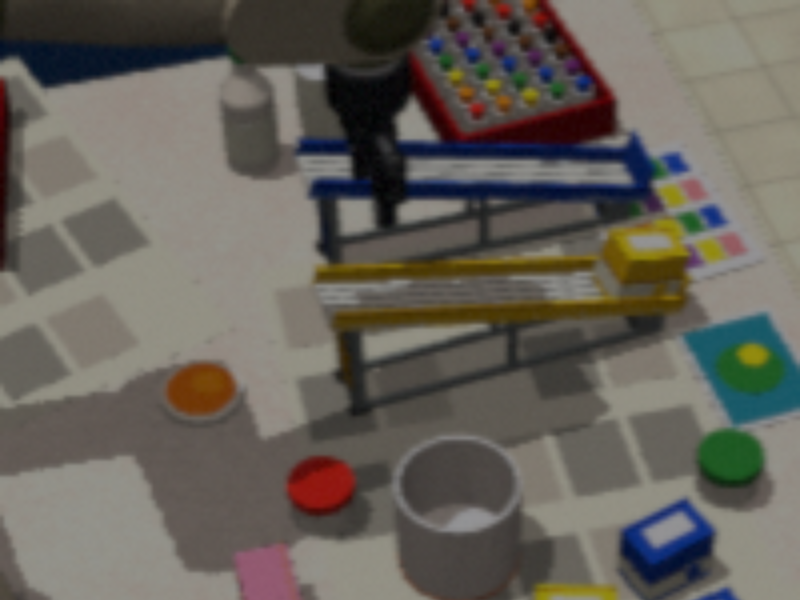

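Call:
{"op": "send_rows", "data": {"rows": "0.8 5 -6 -36.5 4.1;0.8 5 -6 -36.5 4.1;0.8 5 -6 -36.5 4.1;0.8 5 -6 -36.5 4.1;0.8 5 -6 -36.5 4.1;0.8 5 -6 -36.5 4.1;0.8 5 -6 -36.5 4.1;0.8 8.6 -6 -36.5 4.1;0.8 8.6 -6 -36.5 4.1;0.8 8.6 -6 -36.5 4.1"}}

```text
time_s: 9.5
eef_pos: [581.8, -176.3, 148.7]
ee_rot: [0.569, -0.418, 0.57, 0.421]
force: [0.2, 0.8, 0.5]
grip_width: 0.801
```

```bash
python3 - <<'E'
from h import *
go(582.4,-177.6,18,np.pi/2-.3)
c=capture("side");a=cv2.resize(c["pixels"][160:320,260:460,::-1],None,fx=4,fy=4); cv2.imwrite(f"pics/side5.png",a[:600])
E
```

```text
turn rad -0.0 units -0.0 alt 36.0 q6 -1.76
shift cm [13.07 -0.14 -0.12] tcp [ 581.8 -176.3  148.7] jaw 1.271 xdown -1.0 grip 0.801 F [0.2 0.8 0.5] t 9.5
```

View pics/side5.png

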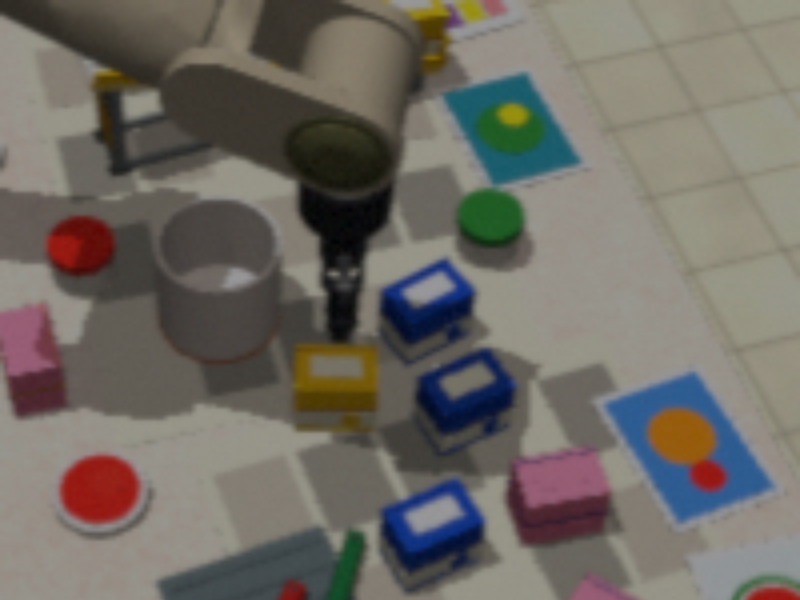

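Call:
{"op": "send_rows", "data": {"rows": "0.8 5 -0.1 -0.1 0;0.8 9 -0.1 -0.1 0;0.8 12 -0.1 -0.1 0;0.8 13 -0.1 -0.1 0;0.8 13 -0.1 -0.1 0;0 13 -0.1 -0.1 0;0 13 -0.1 -0.1 0;0 13 -0.1 -0.1 0;0 13 -0.1 -0.1 0;0 13 -0.1 -0.1 0;0 7 -0.1 -0.1 0;0 0 0 0 0"}}

```text
time_s: 10.75
eef_pos: [582.1, -176.8, 121.4]
ee_rot: [0.569, -0.419, 0.569, 0.42]
force: [0.8, -1.2, -2.5]
grip_width: 0.557
```

```bash
python3 - <<'E'
from h import *
go(502,184,200,np.pi/2+.06)
E
```

```text
turn rad -0.36 units -4.12 alt 31.88 q6 -1.76
shift cm [-7.81 18.32 32.11] tcp [ 582.1 -176.8  121.4] jaw 1.271 xdown -1.0 grip 0.557 F [ 0.8 -1.2 -2.5] t 10.75
```

Call:
{"op": "send_rows", "data": {"rows": "0 -5 0 0 0;0 -7.5 3 5 -1;0 -7.5 18.3 32.1 -4.1;0 -7.5 18.3 32.1 -4.1;0 -7.5 18.3 32.1 -4.1;0 -7.5 18.3 32.1 -4.1;0 -7.5 18.3 32.1 -4.1;0 -7.5 18.3 32.1 -4.1;0 -7.5 18.3 32.1 -4.1;0 -7.5 18.3 32.1 -4.1;0 -7.5 18.3 32.1 -4.1;0 -7.5 18.3 32.1 -4.1"}}

```text
time_s: 11.95
eef_pos: [502.9, 182.7, 195.5]
ee_rot: [-0.486, 0.514, -0.485, -0.514]
force: [0.6, -0.2, -1.9]
grip_width: 0.558
```

```bash
python3 - <<'E'
from h import *
go(502,184,150,np.pi/2+.06)
E
```

```text
turn rad -0.003 units -0.03 alt 35.97 q6 -1.5
shift cm [4.55 0.08 0.14] tcp [502.9 182.7 195.5] jaw 1.628 xdown -1.0 grip 0.558 F [ 0.6 -0.2 -1.9] t 11.95
```

Call:
{"op": "send_rows", "data": {"rows": "0 2 0.1 0.1 0;0 4 0.1 0.1 0;0 4.5 0.1 0.1 0;0 4.8 0.1 0.1 0;0 4.8 0.1 0.1 0"}}

```text
time_s: 12.45
eef_pos: [502.8, 183.9, 148.7]
ee_rot: [-0.486, 0.515, -0.485, -0.513]
force: [1.2, -0.9, 1.1]
grip_width: 0.558
```

Call:
{"op": "send_rows", "data": {"rows": "0.62 0 0 0 0;0.75 0 0 0 0;0.75 0 0 0 0;0.75 0 0 0 0;0.75 0 0 0 0;0.75 -2 0 0 0;0.75 -6 0 0 0;0.75 -9 0 0 0"}}

```text
time_s: 13.25
eef_pos: [501.6, 184.6, 239.2]
ee_rot: [-0.485, 0.515, -0.485, -0.514]
force: [-0.1, 0.8, -0.6]
grip_width: 0.751
```

```bash
python3 - <<'E'
from h import *
for n in("side","top"):
    c=capture(n); a=cv2.resize(c["pixels"][100:260,200:400,::-1],None,fx=4,fy=4); cv2.imwrite(f"pics/{n}6.png",a[:600])
r=cartons("b")
go(688,-119,150,np.pi/2+.27)
E
```

```text
b 2 [ 6.8807e+02 -1.1870e+02  2.7000e-01  2.5460e+01] 0.17 px [371. 161.] 230
b 2 [ 6.8573e+02 -2.2216e+02  1.8000e-01  2.6790e+01] 0.167 px [401. 161.] 250
b 2 [ 6.1270e+02 -3.4045e+02  1.7000e-01  2.4790e+01] 0.165 px [437. 183.] 271
turn rad -0.212 units -2.42 alt 33.58 q6 -1.5
shift cm [  8.72 -16.85 -31.39] tcp [501.5 184.6 237.1] jaw 1.629 xdown -1.0 grip 0.751 F [ 0.3 -0.2 -0.3] t 13.45
```

View pics/side6.png

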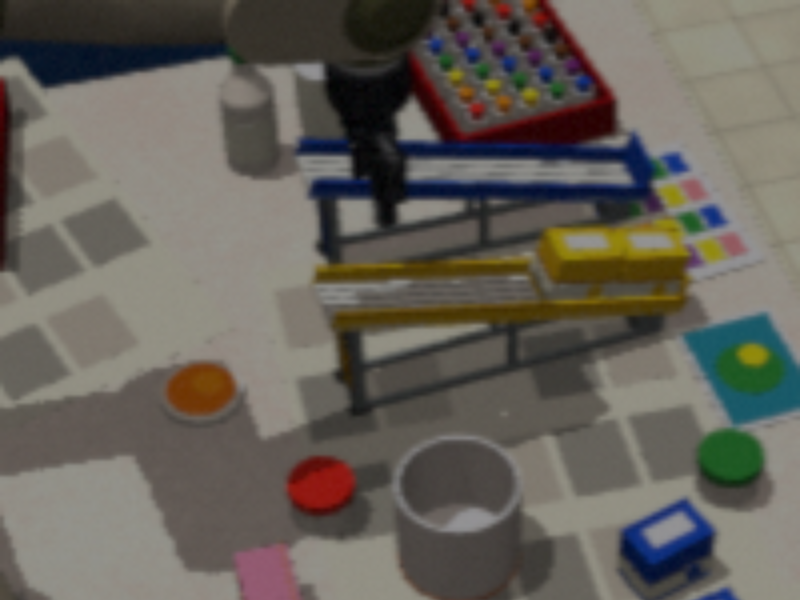

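Call:
{"op": "send_rows", "data": {"rows": "0.8 4 -16.8 -31.4 -2.4;0.8 4 -16.8 -31.4 -2.4;0.8 4 -16.8 -31.4 -2.4;0.8 4 -16.8 -31.4 -2.4;0.8 4 -16.8 -31.4 -2.4;0.8 4 -16.8 -31.4 -2.4;0.8 4 -16.8 -31.4 -2.4;0.8 8.7 -16.8 -31.4 -2.4;0.8 8.7 -16.8 -31.4 -2.4;0.8 8.7 -16.8 -31.4 -2.4"}}

```text
time_s: 14.45
eef_pos: [686.7, -118.2, 149.2]
ee_rot: [0.428, -0.561, 0.429, 0.564]
force: [0.7, 0.6, 0.7]
grip_width: 0.798
```

```bash
python3 - <<'E'
from h import *
go(688,-118.7,18,np.pi/2+.27)
E
```

```text
turn rad -0.002 units -0.02 alt 35.98 q6 -2.18
shift cm [13.12 -0.15 -0.11] tcp [ 686.7 -118.2  149.2] jaw 1.839 xdown -1.0 grip 0.798 F [0.7 0.6 0.7] t 14.45
```

Call:
{"op": "send_rows", "data": {"rows": "0.8 5 -0.1 -0.1 0;0.8 9 -0.1 -0.1 0;0.8 12 -0.1 -0.1 0;0.8 13.1 -0.1 -0.1 0;0.8 13.1 -0.1 -0.1 0;0 13.1 -0.1 -0.1 0;0 13.1 -0.1 -0.1 0;0 13.1 -0.1 -0.1 0;0 13.1 -0.1 -0.1 0;0 13.1 -0.1 -0.1 0;0 8 -0.1 -0.1 0;0 3 0 0 0"}}

```text
time_s: 15.65
eef_pos: [687.0, -119.0, 120.4]
ee_rot: [0.429, -0.562, 0.429, 0.563]
force: [0.8, -1.1, -0.9]
grip_width: 0.557
```

```bash
python3 - <<'E'
from h import *
go(522.7,367.5,210,np.pi/2+.014)
E
```

```text
turn rad 0.254 units 2.91 alt -33.09 q6 -2.18
shift cm [-8.9   2.99 51.27] tcp [ 687.  -119.   120.4] jaw 1.838 xdown -1.0 grip 0.557 F [ 0.8 -1.1 -0.9] t 15.65
```

Call:
{"op": "send_rows", "data": {"rows": "0 -5 0 0 0;0 -9 0 5 0;0 -9 3 51.3 2.9;0 -9 3 51.3 2.9;0 -9 3 51.3 2.9;0 -9 3 51.3 2.9;0 -9 3 51.3 2.9;0 -9 3 51.3 2.9;0 -9 3 51.3 2.9;0 -9 3 51.3 2.9;0 -9 3 51.3 2.9;0 -9 3 51.3 2.9"}}

```text
time_s: 16.85
eef_pos: [520.9, 371.2, 210.3]
ee_rot: [0.496, -0.504, 0.495, 0.505]
force: [0.4, 0.7, -2.2]
grip_width: 0.556
```

Call:
{"op": "send_rows", "data": {"rows": "0 0 0 0 0;0 0 0 0 0;0 0 0 0 0"}}

```text
time_s: 17.15
eef_pos: [523.5, 366.6, 209.6]
ee_rot: [-0.497, 0.503, -0.497, -0.503]
force: [-0.5, -0.3, -1.6]
grip_width: 0.561
```

```bash
python3 - <<'E'
from h import *
go(522.7,367.5,150,np.pi/2+.014)
for n in("side","top"):
    c=capture(n); a=cv2.resize(c["pixels"][100:260,200:400,::-1],None,fx=4,fy=4); cv2.imwrite(f"pics/{n}7.png",a[:600])
E
```

```text
turn rad -0.001 units -0.01 alt 35.99 q6 -1.16
shift cm [5.96 0.08 0.1 ] tcp [523.5 366.6 209.6] jaw 1.584 xdown -1.0 grip 0.561 F [-0.5 -0.3 -1.6] t 17.15
```

View pics/side7.png

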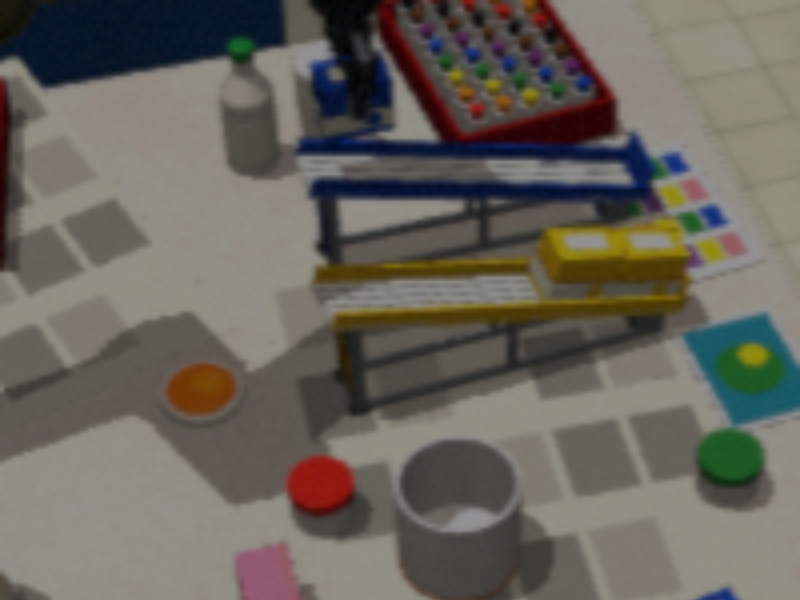

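Call:
{"op": "send_rows", "data": {"rows": "0 3 0.1 0.1 0;0 5 0.1 0.1 0;0 5.6 0.1 0.1 0;0 5.9 0.1 0.1 0;0 5.9 0.1 0.1 0"}}

```text
time_s: 17.75
eef_pos: [522.4, 368.5, 151.0]
ee_rot: [-0.497, 0.504, -0.496, -0.503]
force: [0.5, -0.4, -1.4]
grip_width: 0.559
```

```bash
python3 - <<'E'
from h import *
go(522.7,367.5,147,np.pi/2+.014)
for n in("side","top"):
    c=capture(n); a=cv2.resize(c["pixels"][100:260,200:400,::-1],None,fx=4,fy=4); cv2.imwrite(f"pics/{n}8.png",a[:600])
E
```

```text
turn rad 0.0 units 0.0 alt -36.0 q6 -1.15
shift cm [ 0.4  -0.03 -0.1 ] tcp [522.4 368.5 151. ] jaw 1.585 xdown -1.0 grip 0.559 F [ 0.5 -0.4 -1.4] t 17.75
```

View pics/side8.png

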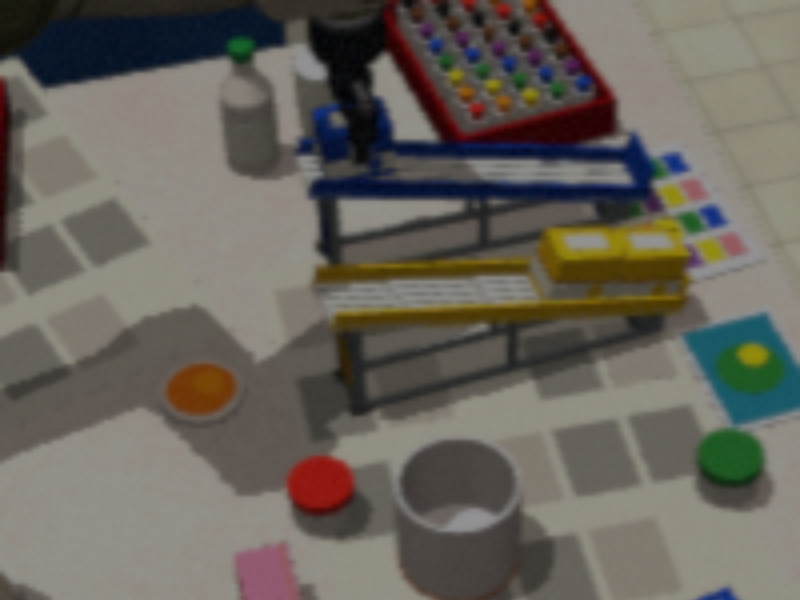

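Call:
{"op": "send_rows", "data": {"rows": "0 0.2 0 -0.1 0;0 0.4 0 -0.1 0;0 0.4 0 -0.1 0"}}

```text
time_s: 18.15
eef_pos: [523.4, 367.8, 148.4]
ee_rot: [-0.498, 0.504, -0.495, -0.503]
force: [2.9, -1.0, 6.1]
grip_width: 0.555
```

Call:
{"op": "send_rows", "data": {"rows": "0.62 0 0 0 0;0.75 0 0 0 0;0.75 0 0 0 0;0.75 0 0 0 0;0.75 0 0 0 0;0.75 -2 0 0 0;0.75 -6 0 0 0;0.75 -9 0 0 0"}}

```text
time_s: 18.95
eef_pos: [522.0, 367.7, 238.3]
ee_rot: [-0.497, 0.504, -0.496, -0.504]
force: [-0.5, -0.8, -0.2]
grip_width: 0.751
```

```bash
python3 - <<'E'
from h import *
for n in("side","top"):
    c=capture(n); a=cv2.resize(c["pixels"][100:260,200:400,::-1],None,fx=4,fy=4); cv2.imwrite(f"pics/{n}9.png",a[:600])
r=cartons("b")
go(685.7,-222.2,150,np.pi/2+.18)
E
```

```text
b 2 [ 685.87 -222.17    3.32   26.64] 0.172 px [401. 161.] 251
b 2 [ 612.77 -340.64    3.3    23.54] 0.164 px [437. 183.] 273
turn rad -0.165 units -1.89 alt 34.11 q6 -1.16
shift cm [  8.62 -15.5  -59.22] tcp [521.9 367.6 236.3] jaw 1.586 xdown -1.0 grip 0.751 F [-0.  -0.8 -0.7] t 19.15
```

View pics/side9.png

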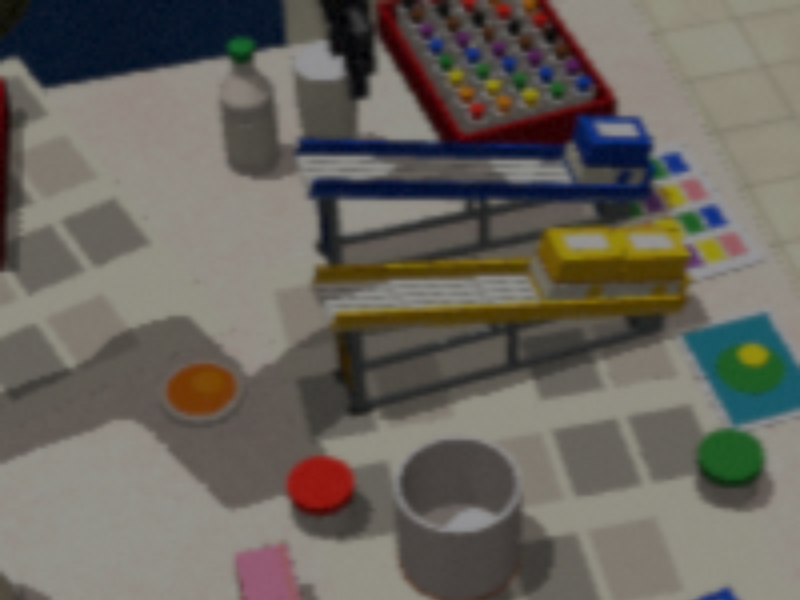

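Call:
{"op": "send_rows", "data": {"rows": "0.8 4 -15.5 -59.2 -1.9;0.8 4 -15.5 -59.2 -1.9;0.8 4 -15.5 -59.2 -1.9;0.8 4 -15.5 -59.2 -1.9;0.8 4 -15.5 -59.2 -1.9;0.8 4 -15.5 -59.2 -1.9;0.8 4 -15.5 -59.2 -1.9;0.8 4 -15.5 -59.2 -1.9;0.8 4 -15.5 -59.2 -1.9;0.8 4 -15.5 -59.2 -1.9;0.8 4 -15.5 -59.2 -1.9;0.8 4 -15.5 -59.2 -1.9"}}

```text
time_s: 20.35
eef_pos: [681.2, -209.0, 195.3]
ee_rot: [0.453, -0.542, 0.453, 0.544]
force: [1.2, 0.4, 0.6]
grip_width: 0.798
```

```bash
python3 - <<'E'
from h import *
go(685.8,-222.2,110,np.pi/2+.18)
E
```

```text
turn rad 0.0 units 0.0 alt -36.0 q6 -2.21
shift cm [ 8.53 -0.23 -1.39] tcp [ 681.2 -209.   195.3] jaw 1.751 xdown -1.0 grip 0.798 F [1.2 0.4 0.6] t 20.35
```

Call:
{"op": "send_rows", "data": {"rows": "0.8 4 0 0 0;0.8 7 0 0 0;0.8 7 0 0 0;0.8 7 0 0 0"}}

```text
time_s: 20.75
eef_pos: [681.4, -207.0, 127.2]
ee_rot: [0.453, -0.543, 0.453, 0.543]
force: [-0.0, 0.2, 1.0]
grip_width: 0.802
```

```bash
python3 - <<'E'
from h import *
go(685.8,-222.2,18,np.pi/2+.18)
E
```

```text
turn rad 0.001 units 0.01 alt -35.99 q6 -2.21
shift cm [10.92 -0.17 -1.58] tcp [ 681.4 -207.   127.2] jaw 1.752 xdown -1.0 grip 0.802 F [-0.   0.2  1. ] t 20.75
```

Call:
{"op": "send_rows", "data": {"rows": "0.8 3 -0.2 -1.6 0;0.8 5 -0.2 -1.6 0;0.8 8 -0.2 -1.6 0;0.8 10.9 -0.2 -1.6 0;0.8 10.9 -0.2 -1.6 0;0 10.9 -0.2 -1.6 0;0 10.9 -0.2 -1.6 0;0 10.9 -0.2 -1.6 0;0 10.9 -0.2 -1.6 0;0 10.9 -0.2 -1.6 0;0 6 -0.2 -1.6 0;0 1 -0.2 -1.6 0"}}

```text
time_s: 21.95
eef_pos: [685.7, -222.3, 118.0]
ee_rot: [0.453, -0.542, 0.453, 0.544]
force: [1.9, 0.4, -2.2]
grip_width: 0.557
```

```bash
python3 - <<'E'
from h import *
go(522.7,367.5,210,np.pi/2+.014)
E
```

```text
turn rad 0.167 units 1.91 alt -34.09 q6 -2.23
shift cm [-9.09  5.46 60.96] tcp [ 685.7 -222.3  118. ] jaw 1.751 xdown -1.0 grip 0.557 F [ 1.9  0.4 -2.2] t 21.95
```

Call:
{"op": "send_rows", "data": {"rows": "0 -5 0 0 0;0 -9 0 5 0;0 -9 5.5 61 1.9;0 -9 5.5 61 1.9;0 -9 5.5 61 1.9;0 -9 5.5 61 1.9;0 -9 5.5 61 1.9;0 -9 5.5 61 1.9;0 -9 5.5 61 1.9;0 -9 5.5 61 1.9;0 -9 5.5 61 1.9;0 -9 5.5 61 1.9"}}

```text
time_s: 23.15
eef_pos: [541.9, 298.6, 207.3]
ee_rot: [-0.497, 0.504, -0.496, -0.503]
force: [1.6, 0.7, -3.7]
grip_width: 0.555
```

```bash
python3 - <<'E'
from h import *
go(522.7,367.5,210,np.pi/2+.014)
E
```

```text
turn rad 0.001 units 0.01 alt -35.99 q6 -1.27
shift cm [-0.27  1.82  6.92] tcp [541.9 298.6 207.3] jaw 1.586 xdown -1.0 grip 0.555 F [ 1.6  0.7 -3.7] t 23.15
```

Call:
{"op": "send_rows", "data": {"rows": "0 0 1.4 4.5 0;0 0 1.4 4.5 0;0 0 1.4 4.5 0"}}

```text
time_s: 23.45
eef_pos: [527.7, 342.3, 206.7]
ee_rot: [-0.496, 0.504, -0.496, -0.504]
force: [-0.1, -0.2, -2.6]
grip_width: 0.557
```

```bash
python3 - <<'E'
from h import *
go(522.7,367.5,150,np.pi/2+.014)
E
```

```text
turn rad 0.003 units 0.03 alt -35.97 q6 -1.2
shift cm [5.67 0.47 2.53] tcp [527.7 342.3 206.7] jaw 1.588 xdown -1.0 grip 0.557 F [-0.1 -0.2 -2.6] t 23.45
```

So the commanded pose doesn't run ahead much; now approach and lower.

Call:
{"op": "send_rows", "data": {"rows": "0 0 0.5 2.5 0;0 2 0.5 2.5 0;0 4 0.5 2.5 0;0 5 0.5 2.5 0;0 5.2 0.5 2.5 0;0 5.2 0.5 2.5 0"}}

```text
time_s: 24.05
eef_pos: [523.4, 365.9, 154.8]
ee_rot: [-0.497, 0.504, -0.496, -0.503]
force: [0.8, 0.7, -2.4]
grip_width: 0.558
```

```bash
python3 - <<'E'
from h import *
go(522.7,367.5,150,np.pi/2+.014)
E
```

```text
turn rad -0.0 units -0.0 alt 36.0 q6 -1.16
shift cm [0.48 0.07 0.16] tcp [523.4 365.9 154.8] jaw 1.585 xdown -1.0 grip 0.558 F [ 0.8  0.7 -2.4] t 24.05
```

Call:
{"op": "send_rows", "data": {"rows": "0 0.2 0.1 0.1 0;0 0.4 0.1 0.1 0;0 0.6 0.1 0.1 0;0 0.7 0.1 0.1 0"}}

```text
time_s: 24.45
eef_pos: [522.5, 367.7, 148.3]
ee_rot: [-0.497, 0.504, -0.495, -0.503]
force: [2.4, -0.5, 7.3]
grip_width: 0.552
```

Call:
{"op": "send_rows", "data": {"rows": "0.62 0 0 0 0;0.75 0 0 0 0;0.75 0 0 0 0;0.75 0 0 0 0;0.75 0 0 0 0;0.75 -2 0 0 0;0.75 -6 0 0 0;0.75 -9 0 0 0"}}

```text
time_s: 25.25
eef_pos: [521.9, 367.5, 239.2]
ee_rot: [-0.497, 0.504, -0.496, -0.504]
force: [1.1, 1.0, 0.7]
grip_width: 0.75
```

```bash
python3 - <<'E'
from h import *
for n in("side","top"):
    c=capture(n); a=cv2.resize(c["pixels"][100:260,200:400,::-1],None,fx=4,fy=4); cv2.imwrite(f"pics/{n}10.png",a[:600])
r=cartons("b")
go(612.7,-340.5,150,np.pi/2+.165)
E
```

```text
b 2 [ 6.1256e+02 -3.4071e+02  1.6000e-01  2.2850e+01] 0.166 px [437. 183.] 271
turn rad -0.15 units -1.72 alt 34.28 q6 -1.16
shift cm [  8.71  -8.04 -70.92] tcp [521.8 367.5 237.2] jaw 1.586 xdown -1.0 grip 0.745 F [ 0.2  0.8 -0. ] t 25.45
```

View pics/side10.png

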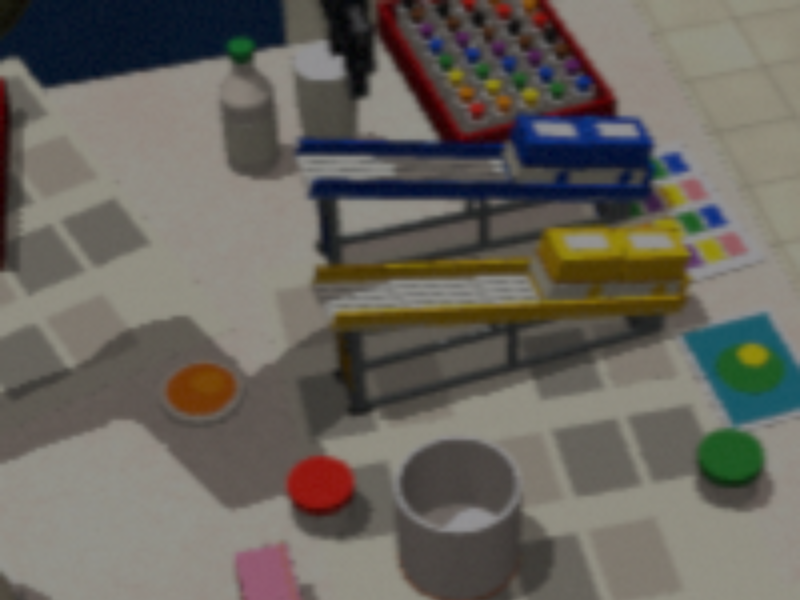

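Call:
{"op": "send_rows", "data": {"rows": "0.8 3 -8 -70.9 -1.7;0.8 3 -8 -70.9 -1.7;0.8 3 -8 -70.9 -1.7;0.8 3 -8 -70.9 -1.7;0.8 3 -8 -70.9 -1.7;0.8 3 -8 -70.9 -1.7;0.8 3 -8 -70.9 -1.7;0.8 3 -8 -70.9 -1.7;0.8 3 -8 -70.9 -1.7;0.8 3 -8 -70.9 -1.7;0.8 3 -8 -70.9 -1.7;0.8 3 -8 -70.9 -1.7"}}

```text
time_s: 26.65
eef_pos: [597.0, -227.6, 210.3]
ee_rot: [0.458, -0.538, 0.458, 0.54]
force: [0.1, -0.1, -0.3]
grip_width: 0.802
```

```bash
python3 - <<'E'
from h import *
go(612.6,-340.5,150,np.pi/2+.165)
E
```

```text
turn rad -0.002 units -0.02 alt 35.98 q6 -2.28
shift cm [  6.01   0.28 -11.41] tcp [ 597.  -227.6  210.3] jaw 1.734 xdown -1.0 grip 0.802 F [ 0.1 -0.1 -0.3] t 26.65
```

Call:
{"op": "send_rows", "data": {"rows": "0.8 0 0.3 -11.4 0;0.8 0 0.3 -11.4 0;0.8 3 0.3 -11.4 0;0.8 6 0.3 -11.4 0;0.8 6 0.3 -11.4 0;0.8 6 0.3 -11.4 0"}}

```text
time_s: 27.25
eef_pos: [613.1, -338.3, 151.8]
ee_rot: [0.458, -0.539, 0.458, 0.54]
force: [-0.8, -0.5, 0.2]
grip_width: 0.795
```

```bash
python3 - <<'E'
from h import *
go(612.6,-340.6,18,np.pi/2+.165)
E
```

```text
turn rad -0.002 units -0.02 alt 35.98 q6 -2.41
shift cm [13.37  0.07 -0.23] tcp [ 613.1 -338.3  151.8] jaw 1.734 xdown -1.0 grip 0.795 F [-0.8 -0.5  0.2] t 27.25
```

Call:
{"op": "send_rows", "data": {"rows": "0.8 5 0 -0.2 0;0.8 9 0 -0.2 0;0.8 12 0 -0.2 0;0.8 13.3 0 -0.2 0;0.8 13.3 0 -0.2 0;0 13.3 0 -0.2 0;0 13.3 0 -0.2 0;0 13.3 0 -0.2 0;0 13.3 0 -0.2 0;0 13.3 0 -0.2 0;0 8 0 -0.2 0;0 3 0 0 0"}}

```text
time_s: 28.45
eef_pos: [612.6, -338.6, 119.9]
ee_rot: [0.458, -0.538, 0.458, 0.54]
force: [1.0, -0.5, -0.6]
grip_width: 0.555
```

```bash
python3 - <<'E'
from h import *
go(522.7,367.5,210,np.pi/2+.014)
E
```

```text
turn rad 0.149 units 1.71 alt -34.29 q6 -2.41
shift cm [-8.91 -2.57 71.14] tcp [ 612.6 -338.6  119.9] jaw 1.734 xdown -1.0 grip 0.555 F [ 1.  -0.5 -0.6] t 28.45
```

Call:
{"op": "send_rows", "data": {"rows": "0 -5 0 0 0;0 -9 0 5 0;0 -9 -2.6 71.1 1.7;0 -9 -2.6 71.1 1.7;0 -9 -2.6 71.1 1.7;0 -9 -2.6 71.1 1.7;0 -9 -2.6 71.1 1.7;0 -9 -2.6 71.1 1.7;0 -9 -2.6 71.1 1.7;0 -9 -2.6 71.1 1.7;0 -9 -2.6 71.1 1.7;0 -9 -2.6 71.1 1.7"}}

```text
time_s: 29.65
eef_pos: [544.2, 197.8, 207.7]
ee_rot: [-0.497, 0.504, -0.496, -0.503]
force: [1.7, 0.3, -2.2]
grip_width: 0.556
```

```bash
python3 - <<'E'
from h import *
go(522.7,367.5,210,np.pi/2+.014)
E
```

```text
turn rad 0.001 units 0.01 alt -35.99 q6 -1.44
shift cm [-0.23  1.9  17.  ] tcp [544.2 197.8 207.7] jaw 1.585 xdown -1.0 grip 0.556 F [ 1.7  0.3 -2.2] t 29.65
```

Call:
{"op": "send_rows", "data": {"rows": "0 0 1.9 17 0;0 0 1.9 17 0;0 0 1.9 17 0;0 0 1.9 17 0;0 0 1.9 17 0;0 0 1.9 17 0"}}

```text
time_s: 30.25
eef_pos: [523.2, 365.3, 207.0]
ee_rot: [-0.496, 0.504, -0.496, -0.504]
force: [0.3, -0.3, -1.9]
grip_width: 0.559
```

```bash
python3 - <<'E'
from h import *
go(522.7,367.5,155,np.pi/2+.014)
E
```

```text
turn rad 0.001 units 0.02 alt -35.98 q6 -1.16
shift cm [5.2  0.05 0.22] tcp [523.2 365.3 207. ] jaw 1.586 xdown -1.0 grip 0.559 F [ 0.3 -0.3 -1.9] t 30.25
```

Call:
{"op": "send_rows", "data": {"rows": "0 2 0.1 0.2 0;0 4 0.1 0.2 0;0 5 0.1 0.2 0;0 5.4 0.1 0.2 0;0 5.7 0.1 0.2 0;0 5.9 0.1 0.2 0;0 5.9 0.1 0.2 0"}}

```text
time_s: 30.95
eef_pos: [523.0, 367.5, 148.9]
ee_rot: [-0.497, 0.504, -0.496, -0.503]
force: [1.7, 0.3, 1.3]
grip_width: 0.556
```

Call:
{"op": "send_rows", "data": {"rows": "0.62 0 0 0 0;0.75 0 0 0 0;0.75 0 0 0 0;0.75 0 0 0 0;0.75 0 0 0 0;0.75 -2 0 0 0;0.75 -6 0 0 0;0.75 -9 0 0 0"}}

```text
time_s: 31.75
eef_pos: [522.3, 367.6, 239.8]
ee_rot: [-0.497, 0.504, -0.496, -0.504]
force: [0.3, 0.5, 1.2]
grip_width: 0.747
```

```bash
python3 - <<'E'
from h import *
cc=[]
for n in("side","top"):
    c=capture(n); cc.append(c); a=cv2.resize(c["pixels"][100:400,200:520,::-1],None,fx=2.4,fy=2); cv2.imwrite(f"pics/{n}11.png",cv2.resize(c["pixels"][90:390,200:520,::-1],None,fx=2,fy=2))
# brushes: handle axis by mask
for c,n in zip(cc,("side","top")):
    a=cv2.resize(c["pixels"][:,:,::-1][(280 if n=="side" else 185):(370 if n=="side" else 275),(290 if n=="side" else 410):(380 if n=="side" else 500)],None,fx=6,fy=6,interpolation=cv2.INTER_CUBIC); cv2.imwrite(f"pics/br_{n}.png",a)
    for col in "rg":
        for ce,P,ar in comps(c,col,30,900): 
            w=unproj(c,[ce],11)[0]
            if w[1]<-280 and w[0]<620:
                r=cv2.minAreaRect(P.astype(np.float32)); bp=unproj(c,cv2.boxPoints(r),11); print(n,col,ar,np.round(ce),np.round(w),np.round(bp[:,:2]).tolist())
    for t in("brush_1","brush_1_end","crock"): print(n,t,[(d["location"],d["confidence"]) for d in nets.spot_point(c,t)[:2]])
E
```

```text
side r 233 [326. 324.] [ 451. -399.   11.] [[398.0, -447.0], [490.0, -332.0], [507.0, -348.0], [415.0, -462.0]]
side g 180 [343. 312.] [ 518. -374.   11.] [[475.0, -423.0], [550.0, -302.0], [568.0, -315.0], [492.0, -434.0]]
side g 44 [121. 388.] [-188. -431.   11.] [[-204.0, -397.0], [-194.0, -396.0], [-172.0, -471.0], [-183.0, -472.0]]
side brush_1 [([429.8, -422.6, 1.8], 0.98), ([504.4, -399.4, 2.8], 0.86)]
side brush_1_end [([501.3, -340.5, 11.4], 0.79), ([766.8, 202.8, 43.8], 0.64)]
side crock [([514.9, -43.2, 1.7], 0.61)]
top r 217 [453. 232.] [ 451. -399.   11.] [[489.0, -334.0], [506.0, -348.0], [412.0, -464.0], [395.0, -451.0]]
top g 197 [444. 212.] [ 519. -372.   11.] [[550.0, -303.0], [568.0, -315.0], [490.0, -438.0], [472.0, -427.0]]
top brush_1 [([427.8, -422.4, 1.3], 0.92), ([506.3, -396.0, 4.2], 0.88)]
top brush_1_end [([497.4, -341.5, 5.7], 0.55)]
top crock [([517.1, -42.8, 0.1], 0.71)]
```

View pics/side11.png

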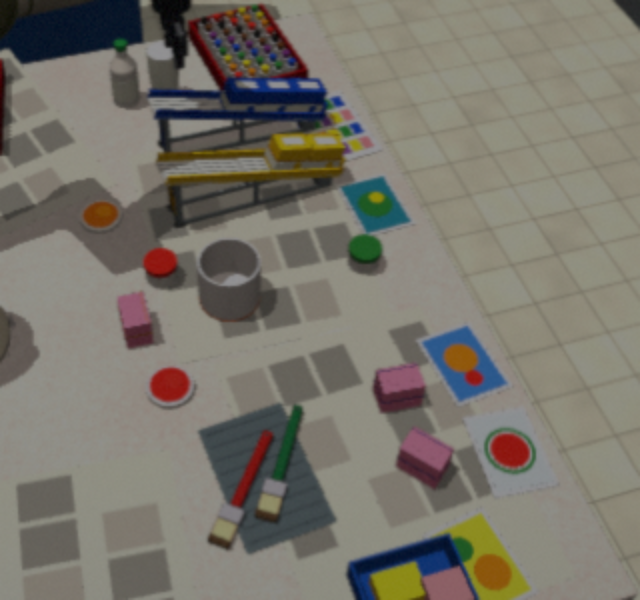

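View pics/br_top.png

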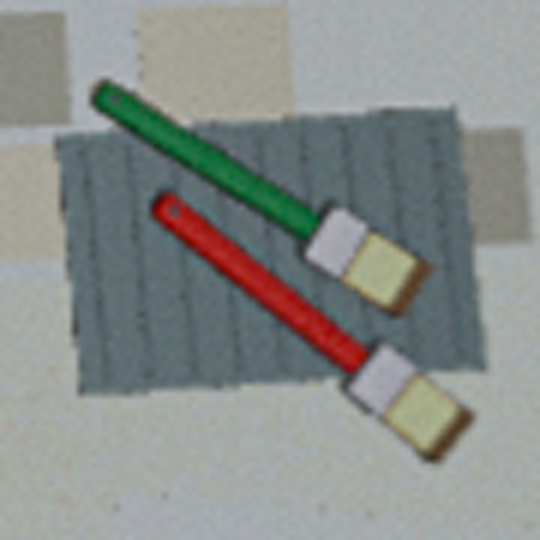

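```bash
python3 - <<'E'
from h import *
go(396,-467,150,-.681)
E
```

```text
turn rad -0.875 units -10.03 alt 25.97 q6 -1.16
shift cm [  8.74  13.81 -83.23] tcp [521.9 367.3 236.4] jaw 1.586 xdown -1.0 grip 0.75 F [-0.1 -0.2 -0.9] t 32.15
```

Call:
{"op": "send_rows", "data": {"rows": "0.75 3 13.8 -83.2 26;0.75 3 13.8 -83.2 26;0.75 3 13.8 -83.2 26;0.75 3 13.8 -83.2 26;0.75 3 13.8 -83.2 26;0.75 3 13.8 -83.2 26;0.75 3 13.8 -83.2 26;0.75 3 13.8 -83.2 26;0.75 3 13.8 -83.2 26;0.65 3 13.8 -83.2 26;0.65 3 13.8 -83.2 26;0.65 3 13.8 -83.2 26", "grip_force": 20}}

```text
time_s: 33.35
eef_pos: [432.0, -227.3, 215.9]
ee_rot: [0.703, 0.078, 0.703, -0.078]
force: [-0.0, 0.5, 0.6]
grip_width: 0.65
```

```bash
python3 - <<'E'
from h import *
go(396,-467,200,-.681)
E
```

```text
turn rad 0.46 units 5.27 alt -30.73 q6 -0.5
shift cm [  1.57 -24.18   1.74] tcp [ 432.  -227.3  215.9] jaw -0.221 xdown -1.0 grip 0.65 F [-0.   0.5  0.6] t 33.35
```

Call:
{"op": "send_rows", "data": {"rows": "0.65 4 -24.2 1.7 5.3;0.65 4 -24.2 1.7 5.3;0.65 4 -24.2 1.7 5.3;0.65 4 -24.2 1.7 5.3;0.65 4 -24.2 1.7 5.3;0.65 4 -24.2 1.7 5.3;0.65 4 -24.2 1.7 5.3;0.65 4 -24.2 1.7 5.3"}}

```text
time_s: 34.15
eef_pos: [398.3, -464.5, 176.4]
ee_rot: [0.667, 0.235, 0.667, -0.234]
force: [-0.3, 0.6, 1.1]
grip_width: 0.65
```

```bash
cat >> h.py <<'E'
def brush(col,c,show=True):
    """returns end point, axis angle from handle mask"""
    best=None
    for ce,P,ar in comps(c,col,60,900):
        w=unproj(c,[ce],11)[0]
        if -480<w[1]<-250 and 350<w[0]<640:
            W=unproj(c,P,13)[:,:2]; m=W.mean(0); _,_,vt=np.linalg.svd(W-m,full_matrices=False); d=vt[0]
            if d[1]>0: d=-d
            t=(W-m)@d; e=m+d*(t.min()+1.5); print(col,"end",np.round(e,1),"ang",round(np.arctan2(d[1],d[0]),3),"len",round(t.max()-t.min()),"s161",np.round(e+161*d,1)); return e,d
def crock(c):
    pass
E
python3 - <<'E'
from h import *
for n in("top","side"):
    c=capture(n); cv2.imwrite(f"pics/{n}12.png",cv2.resize(c["pixels"][180:380,280:520,::-1],None,fx=3,fy=3))
    brush("r",c);brush("g",c)
go(396,-467,60,-.681)
E
```

```text
r end [ 496.3 -342.5] ang -2.252 len 149 s161 [ 394.9 -467.6]
g end [ 558.3 -309.8] ang -2.135 len 146 s161 [ 472.2 -445.8]
r end [ 450.1 -404. ] ang -2.297 len 68 s161 [ 343.1 -524.4]
g end [ 557.4 -311.8] ang -2.134 len 141 s161 [ 471.3 -447.9]
turn rad 0.005 units 0.06 alt -35.94 q6 -0.38
shift cm [11.69 -0.35 -0.05] tcp [ 398.5 -464.5  176.9] jaw -0.676 xdown -1.0 grip 0.648 F [ 0.2  0.5 -0.5] t 34.25
```

View pics/side12.png

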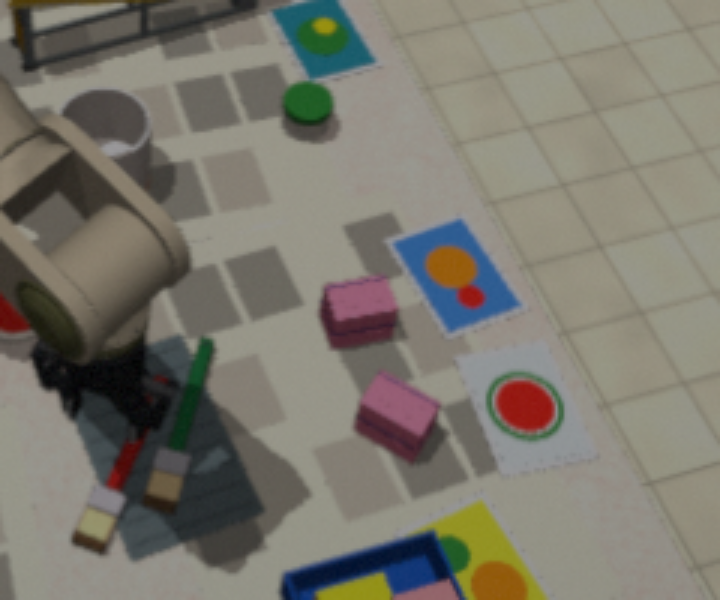

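Call:
{"op": "send_rows", "data": {"rows": "0.62 5 -0.4 0 0;0.62 10 -0.4 0 0;0.62 12 -0.4 0 0;0.62 12 -0.4 0 0"}}

```text
time_s: 34.65
eef_pos: [395.1, -466.5, 53.8]
ee_rot: [0.666, 0.236, 0.669, -0.233]
force: [0.9, -0.4, 0.8]
grip_width: 0.623
```

```bash
python3 - <<'E'
from h import *
go(395.5,-467,4,-.681)
for n in("top","side"):
    c=capture(n); cv2.imwrite(f"pics/{n}13.png",cv2.resize((c["pixels"][270:380,270:390,::-1] if n=="side" else c["pixels"][180:290,390:510,::-1]),None,fx=5,fy=5))
E
```

```text
turn rad 0.005 units 0.06 alt -35.94 q6 -0.38
shift cm [ 4.98 -0.03  0.09] tcp [ 395.1 -466.5   53.8] jaw -0.676 xdown -1.0 grip 0.623 F [ 0.9 -0.4  0.8] t 34.65
```

View pics/side13.png

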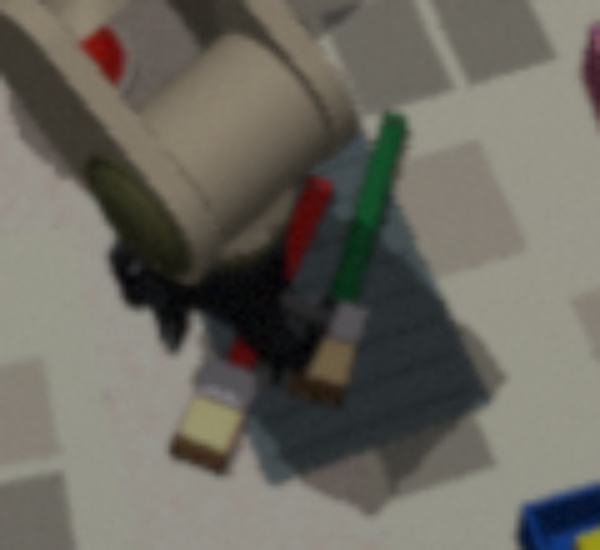

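View pics/top13.png

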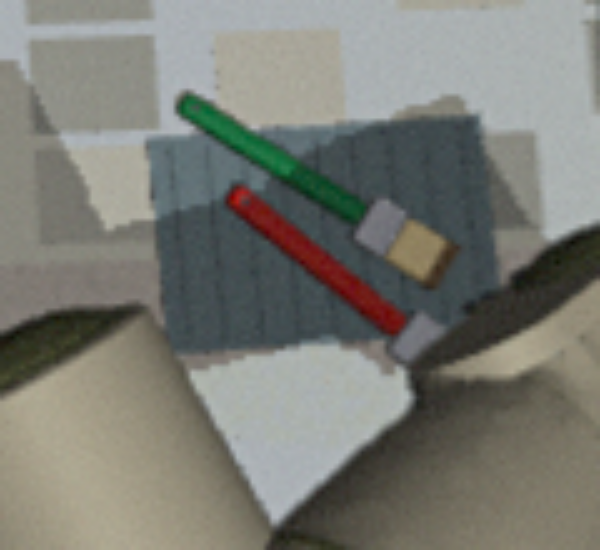

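Call:
{"op": "send_rows", "data": {"rows": "0.6 2 0 0.1 0;0.6 3 0 0.1 0;0.6 4 0 0.1 0;0.6 4.4 0 0.1 0;0.6 4.4 0 0.1 0"}}

```text
time_s: 35.25
eef_pos: [396.3, -469.2, 12.4]
ee_rot: [0.667, 0.235, 0.667, -0.235]
force: [-0.0, 0.2, 0.7]
grip_width: 0.598
```

Call:
{"op": "send_rows", "data": {"rows": "0.6 0.2 0 0 0;0.6 0.4 0 0 0;0.6 0.5 0 0 0;0.6 0.5 0 0 0"}}

```text
time_s: 35.65
eef_pos: [396.2, -469.2, 7.3]
ee_rot: [0.667, 0.235, 0.667, -0.235]
force: [0.7, 0.1, -0.1]
grip_width: 0.603
```

Call:
{"op": "send_rows", "data": {"rows": "0.6 0.3 0 0 0;0.5 0.3 0 0 0;0 0.3 0 0 0;0 0.3 0 0 0;0 0.3 0 0 0;0 0.3 0 0 0"}}

```text
time_s: 36.25
eef_pos: [396.2, -469.3, 4.3]
ee_rot: [0.667, 0.235, 0.667, -0.235]
force: [-0.9, 0.3, 0.1]
grip_width: 0.415
```

```bash
python3 - <<'E'
from h import *
go(395.5,-467,250,-.681)
for n in("top","side"):
    c=capture(n); cv2.imwrite(f"pics/{n}14.png",cv2.resize((c["pixels"][270:380,270:390,::-1] if n=="side" else c["pixels"][180:290,390:510,::-1]),None,fx=5,fy=5))
E
```

```text
turn rad 0.004 units 0.05 alt -35.95 q6 -0.38
shift cm [-24.57   0.13  -0.2 ] tcp [ 396.2 -469.3    4.3] jaw -0.677 xdown -1.0 grip 0.415 F [-0.9  0.3  0.1] t 36.25
```

View pics/side14.png

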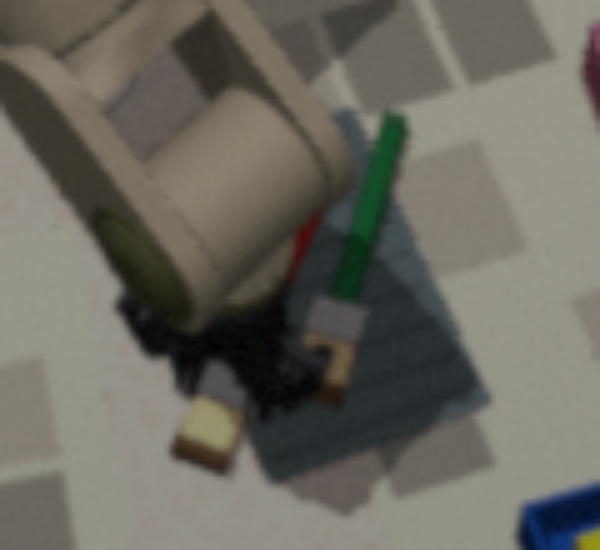

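Call:
{"op": "send_rows", "data": {"rows": "0 -1 0 0 0;0 -2.5 0 0 0;0 -4 0 0 0;0 -6 0 0 0;0 -9 0 0 0;0 -12 0 0 0;0 -16 0 0 0;0 -20 0 0 0;0 -23 0 0 0;0 -25 0 0 0;0 -25 0 0 0;0 -25 0 0 0"}}

```text
time_s: 37.55
eef_pos: [396.1, -469.0, 254.3]
ee_rot: [0.667, 0.235, 0.667, -0.235]
force: [0.2, 0.2, -1.4]
grip_width: 0.412
```

```bash
python3 - <<'E'
from h import *
go(514,-43.5,280)
for n in("top","side"):
    c=capture(n); cv2.imwrite(f"pics/{n}15.png",cv2.resize((c["pixels"][200:380,220:400,::-1] if n=="side" else c["pixels"][150:330,360:540,::-1]),None,fx=3.3,fy=3.3))
E
```

```text
shift cm [ -2.57  40.55 -17.47] tcp [ 396.1 -469.   254.3] jaw -0.677 xdown -1.0 grip 0.412 F [ 0.2  0.2 -1.4] t 37.55
```

View pics/side15.png

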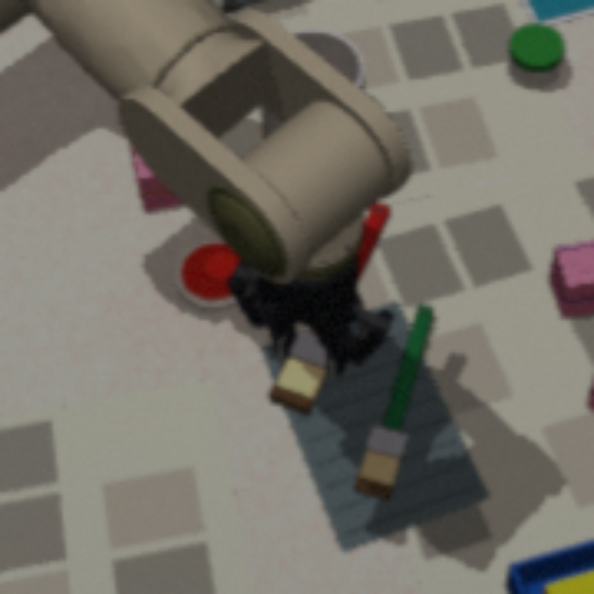

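View pics/top15.png

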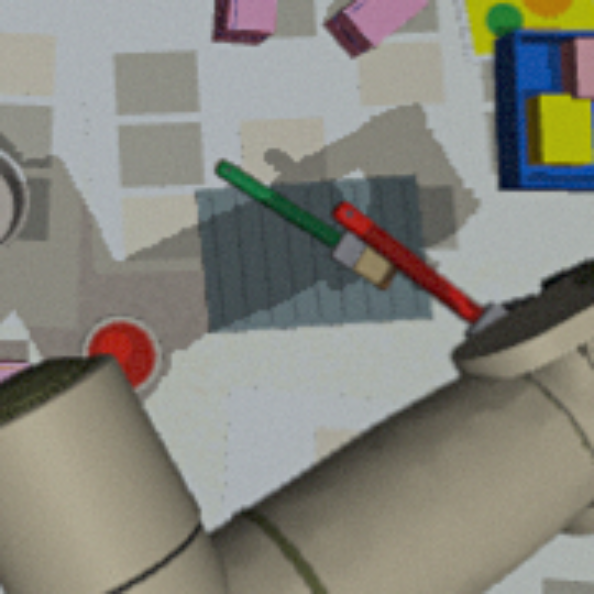

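```bash
python3 - <<'E'
from h import *
c=capture("side"); d=c["pixels"][120:215,255:350,::-1]
cv2.imwrite("pics/lz.png",cv2.resize(np.clip(d.astype(float)*1.6,0,255).astype(np.uint8),None,fx=6.3,fy=6.3,interpolation=cv2.INTER_CUBIC))
c=capture("top"); d=c["pixels"][190:250,190:310,::-1]
cv2.imwrite("pics/lzt.png",cv2.resize(np.clip(d.astype(float)*1.6,0,255).astype(np.uint8),None,fx=6.3,fy=6.3,interpolation=cv2.INTER_CUBIC))
E
```

```text
(no output)
```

View pics/lz.png

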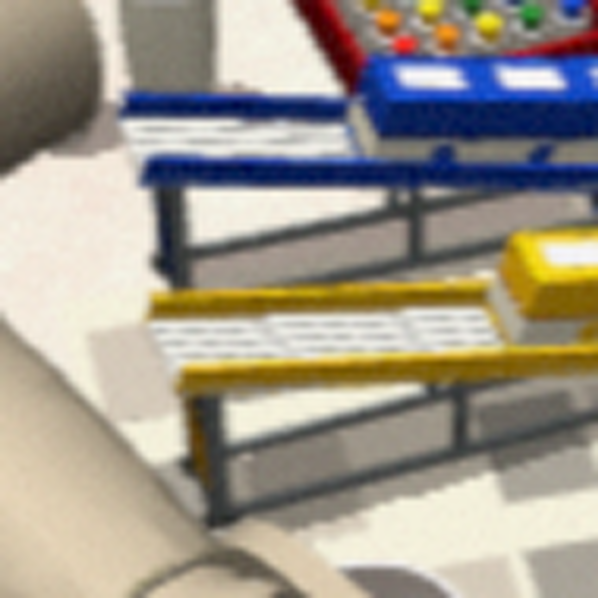

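View pics/lzt.png

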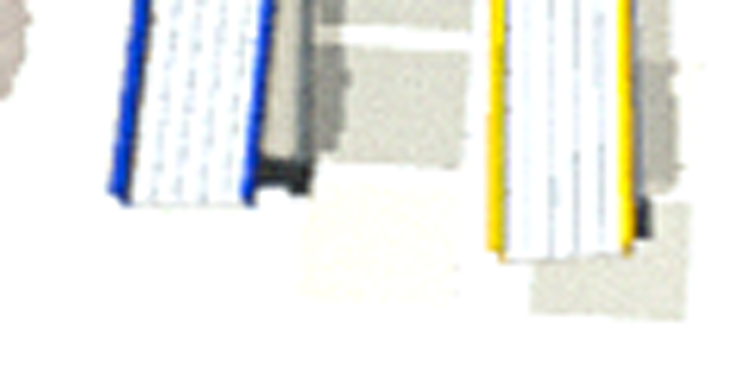

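Call:
{"op": "send_rows", "data": {"rows": "0 0 40.5 -17.5 -8;0 0 40.5 -17.5 -8;0 0 40.5 -17.5 -8;0 0 40.5 -17.5 -8;0 0 40.5 -17.5 -8;0 0 40.5 -17.5 -8;0 0 40.5 -17.5 -8;0 0 40.5 -17.5 -8;0 0 40.5 -17.5 -8;0 0 40.5 -17.5 -8;0 0 40.5 -17.5 -8;0 0 40.5 -17.5 -8"}}

```text
time_s: 38.95
eef_pos: [513.3, -44.7, 254.0]
ee_rot: [0.707, -0.007, 0.707, 0.007]
force: [0.3, -0.8, 0.1]
grip_width: 0.414
```

```bash
python3 - <<'E'
from h import *
go(405,334,200,np.pi/2+.014)
for n in("top","side"):
    c=capture(n); cv2.imwrite(f"pics/{n}16.png",cv2.resize((c["pixels"][100:330,180:420,::-1] ),None,fx=2.5,fy=2.5))
E
```

```text
turn rad -1.565 units -17.93 alt 18.07 q6 -0.33
shift cm [  5.41  38.08 -10.06] tcp [513.3 -44.7 254. ] jaw 0.02 xdown -1.0 grip 0.414 F [ 0.3 -0.8  0.1] t 38.95
```

View pics/side16.png

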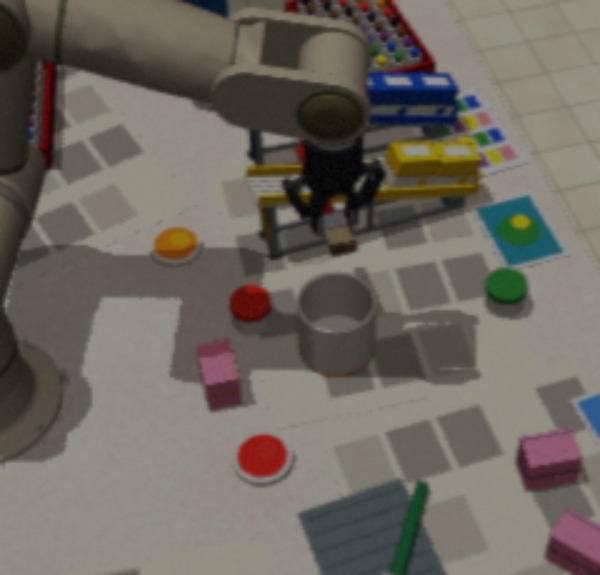

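Call:
{"op": "send_rows", "data": {"rows": "0 1 38 -10 -18;0 1 38 -10 -18;0 1 38 -10 -18;0 1 38 -10 -18;0 1 38 -10 -18;0 1 38 -10 -18;0 1 38 -10 -18;0 1 38 -10 -18;0 1 38 -10 -18;0 4 38 -10 -18;0 5.4 38 -10 -18;0 5.4 38 -10 -18"}}

```text
time_s: 40.25
eef_pos: [405.2, 332.8, 198.6]
ee_rot: [0.494, -0.505, 0.496, 0.505]
force: [-0.2, -1.0, -0.8]
grip_width: 0.412
```

```bash
python3 - <<'E'
from h import *
go(438,334,170,np.pi/2+.014)
for n in("top","side"):
    c=capture(n); cv2.imwrite(f"pics/{n}17.png",cv2.resize((c["pixels"][100:330,180:420,::-1] ),None,fx=2.5,fy=2.5))
E
```

```text
turn rad 0.006 units 0.07 alt -35.93 q6 -1.13
shift cm [ 2.84 -3.29  0.06] tcp [405.2 332.8 198.6] jaw 1.591 xdown -1.0 grip 0.412 F [-0.2 -1.  -0.8] t 40.25
```

View pics/side17.png

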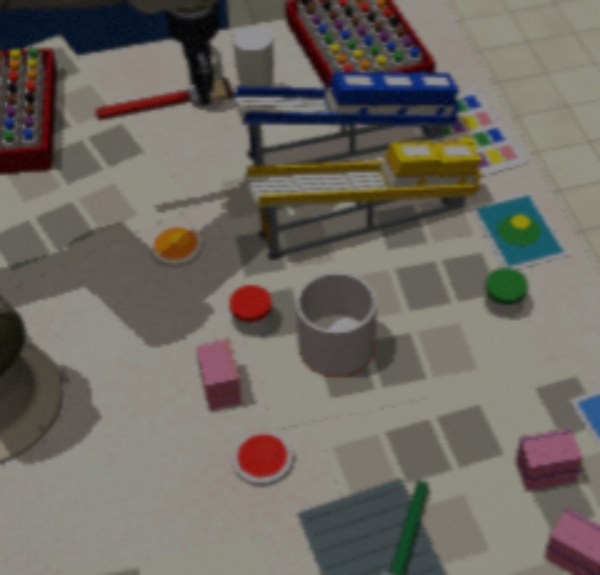

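View pics/top17.png

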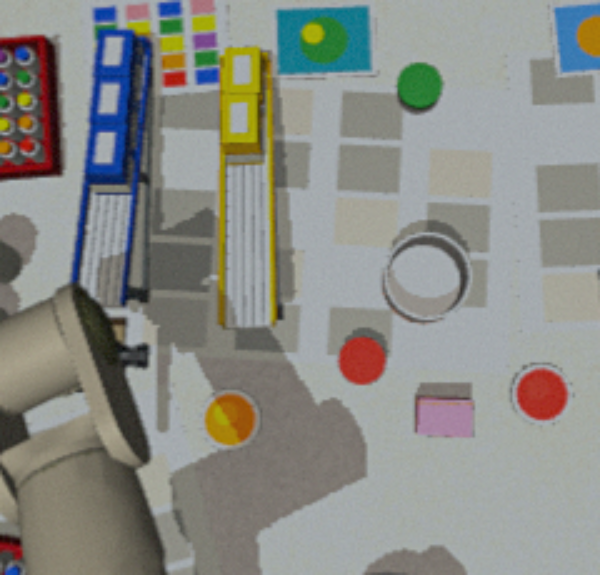

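Call:
{"op": "send_rows", "data": {"rows": "0 1 -1.5 0 0;0 2 -3.3 0 0;0 3.6 -3.3 0 0;0 3.6 -3.3 0 0"}}

```text
time_s: 40.75
eef_pos: [438.6, 333.9, 163.6]
ee_rot: [0.495, -0.504, 0.496, 0.505]
force: [-0.1, -0.7, -0.1]
grip_width: 0.417
```

Call:
{"op": "send_rows", "data": {"rows": "0 0.4 0 0 0;0 0.8 0 0 0;0 1.2 0 0 0;0 1.2 0 0 0"}}

```text
time_s: 41.15
eef_pos: [438.3, 334.5, 152.2]
ee_rot: [0.495, -0.505, 0.495, 0.505]
force: [0.0, 0.4, -0.2]
grip_width: 0.414
```

```bash
python3 - <<'E'
from h import *
go(438,334,150,np.pi/2+.014)
for n in("top","side"):
    c=capture(n); cv2.imwrite(f"pics/{n}18.png",cv2.resize((c["pixels"][100:200,200:330,::-1] ),None,fx=5,fy=5))
E
```

```text
turn rad 0.007 units 0.08 alt -35.92 q6 -1.15
shift cm [ 0.22  0.03 -0.05] tcp [438.3 334.5 152.2] jaw 1.592 xdown -1.0 grip 0.414 F [ 0.   0.4 -0.2] t 41.15
```

View pics/side18.png

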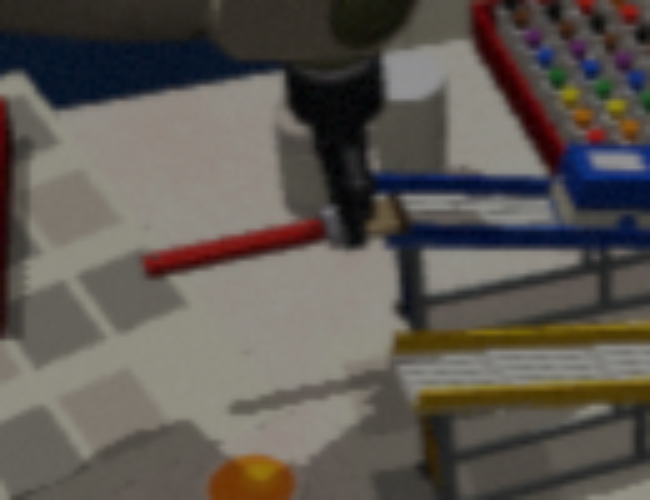

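Call:
{"op": "send_rows", "data": {"rows": "0 0.3 0 0 0;0 0.6 -0.1 0 0;0 0.9 -0.2 0 0;0 1.1 -0.3 0 0;0 1.1 -0.3 0 0"}}

```text
time_s: 41.75
eef_pos: [441.8, 334.7, 141.4]
ee_rot: [-0.495, 0.505, -0.495, -0.505]
force: [-1.7, -0.0, 2.3]
grip_width: 0.416
```

```bash
python3 - <<'E'
from h import *
go(449,334,130,np.pi/2+.014)
for n in("top","side"):
    c=capture(n); cv2.imwrite(f"pics/{n}19.png",cv2.resize((c["pixels"][100:200,200:330,::-1] ),None,fx=5,fy=5))
E
```

```text
turn rad 0.007 units 0.08 alt -35.92 q6 -1.15
shift cm [ 1.14 -0.72 -0.09] tcp [441.8 334.7 141.4] jaw 1.592 xdown -1.0 grip 0.416 F [-1.7 -0.   2.3] t 41.75
```

View pics/side19.png

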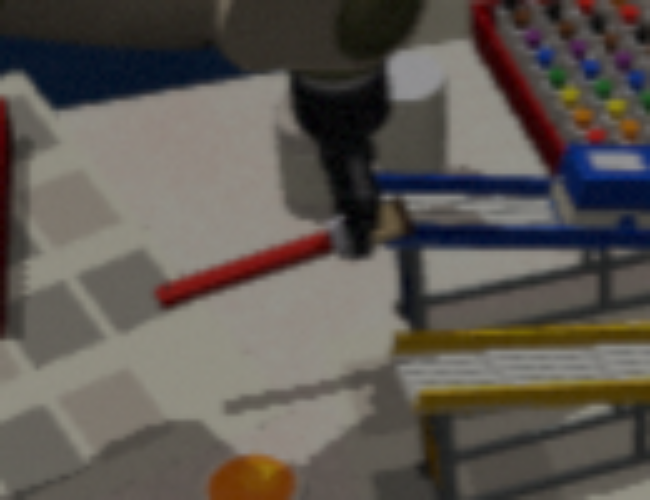

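Call:
{"op": "send_rows", "data": {"rows": "0 0.3 -0.2 0 0;0 0.6 -0.4 0 0;0 0.9 -0.6 0 0;0 1.2 -0.7 0 0;0 1.2 -0.7 0 0"}}

```text
time_s: 42.35
eef_pos: [448.1, 334.7, 129.0]
ee_rot: [0.494, -0.505, 0.495, 0.506]
force: [-4.1, 0.6, 3.9]
grip_width: 0.416
```

```bash
python3 - <<'E'
from h import *
go(449,334,130,np.pi/2+.014)
for n in("top","side"):
    c=capture(n); cv2.imwrite(f"pics/{n}20.png",cv2.resize((c["pixels"][100:200,200:330,::-1] ),None,fx=5,fy=5))
E
```

```text
turn rad 0.007 units 0.08 alt -35.92 q6 -1.16
shift cm [-0.1  -0.09 -0.07] tcp [448.1 334.7 129. ] jaw 1.592 xdown -1.0 grip 0.416 F [-4.1  0.6  3.9] t 42.35
```

View pics/side20.png

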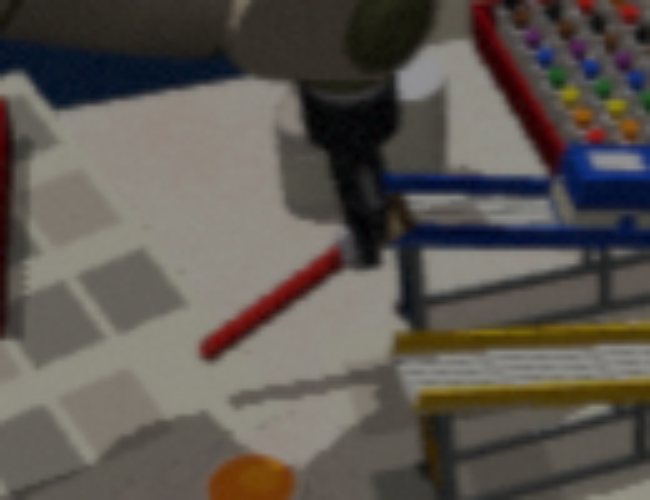

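```bash
cat >> h.py <<'E'
def onplane(c,uv,axis,val):
    n=cv2.undistortPoints(np.array(uv,float).reshape(-1,1,2),np.asarray(c["intrinsics"]),np.asarray(c["dist"])).reshape(-1,2)
    V=np.asarray(c["view"]);R=V[:3,:3];C=-R.T@V[:3,3]; d=np.c_[n,np.ones(len(n))]@R
    return C+d*((val-C[axis])/d[:,axis])[:,None]
E
python3 - <<'E'
from h import *
c=capture("side"); print(onplane(c,[[241.6,170],[267,150]],1,334.5))
E
```

```text
[[312.81587063 334.5         49.89329757]
 [424.67401119 334.5        130.57520417]]
```

Call:
{"op": "send_rows", "data": {"rows": "0 0.3 0 0 0;0 0.6 0 0 0;0 0.9 -0.1 0 0;0 0.9 -0.1 0 0"}}

```text
time_s: 42.9
eef_pos: [449.6, 334.8, 120.3]
ee_rot: [0.495, -0.505, 0.495, 0.505]
force: [-3.0, 0.1, 2.9]
grip_width: 0.417
```

```bash
python3 - <<'E'
from h import *
go(449,334,120,np.pi/2+.014)
for n in("top","side"):
    c=capture(n); cv2.imwrite(f"pics/{n}21.png",cv2.resize((c["pixels"][100:200,200:330,::-1] ),None,fx=5,fy=5))
E
```

```text
turn rad 0.007 units 0.08 alt -35.92 q6 -1.16
shift cm [ 0.03  0.06 -0.08] tcp [449.6 334.8 120.3] jaw 1.592 xdown -1.0 grip 0.417 F [-3.   0.1  2.9] t 42.9
```

View pics/side21.png

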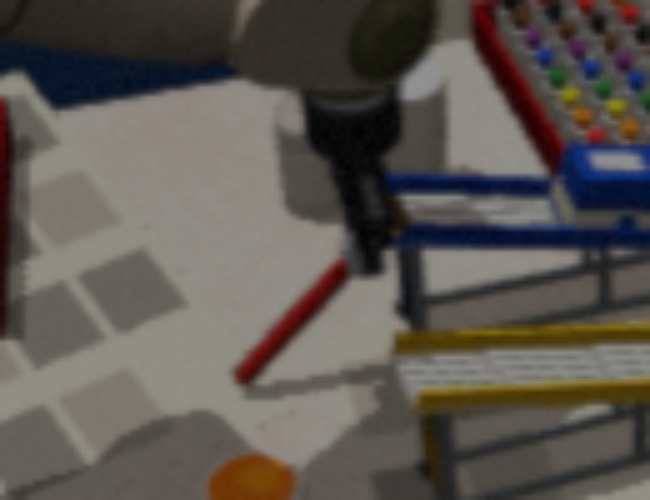

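```bash
python3 - <<'E'
from h import *
c=capture("side"); print(onplane(c,[[248.4,175.8],[268,154]],1,334.5))
E
```

```text
[[336.43054188 334.5         10.01019895]
 [426.96630378 334.5        108.48467613]]
```

Call:
{"op": "send_rows", "data": {"rows": "0 0.2 -0.1 0 0;0 0.5 -0.2 0 0;0 0.5 -0.2 0 0"}}

```text
time_s: 43.35
eef_pos: [451.3, 335.0, 117.0]
ee_rot: [0.495, -0.505, 0.495, 0.505]
force: [-10.9, -3.5, 19.2]
grip_width: 0.415
```

```bash
python3 - <<'E'
from h import *
go(449,334,120,np.pi/2+.014)
for n in("top","side"):
    c=capture(n); cv2.imwrite(f"pics/{n}22.png",cv2.resize((c["pixels"][100:200,200:330,::-1] ),None,fx=5,fy=5))
E
```

```text
turn rad 0.007 units 0.08 alt -35.92 q6 -1.16
shift cm [-0.3   0.24 -0.09] tcp [451.3 335.  117. ] jaw 1.592 xdown -1.0 grip 0.415 F [-10.9  -3.5  19.2] t 43.35
```

View pics/side22.png

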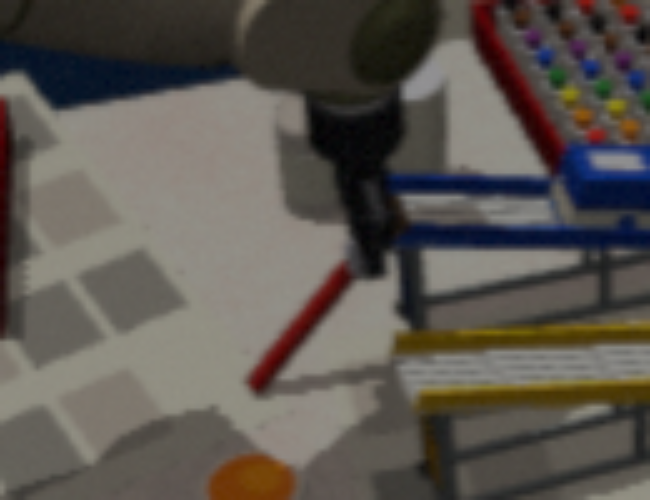

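Call:
{"op": "send_rows", "data": {"rows": "0 -2 0.3 0 0;0 -6 0.4 0 0;0 -11 0.4 0 0;0 -15 0.4 0 0;0 -16 0.4 0 0;0 -16 0.4 0 0"}}

```text
time_s: 44.05
eef_pos: [448.2, 334.8, 276.1]
ee_rot: [-0.496, 0.506, -0.494, -0.505]
force: [0.8, -0.4, -0.9]
grip_width: 0.408
```

```bash
python3 - <<'E'
from h import *
go(578,-44,275,np.pi/2)
for n in("top","side"):
    c=capture(n); cv2.imwrite(f"pics/{n}23.png",cv2.resize((c["pixels"][60:200,200:360,::-1] ),None,fx=4,fy=4))
    if n=="side":
        for ce,P,a in comps(c,"r",40,900):
            if 90<ce[1]<200 and 220<ce[0]<290: 
                q=onplane(c,P,1,334.7); print(ce,a,q.min(0),q.max(0)); m=q.mean(0);v=np.linalg.svd(q-m,full_matrices=False)[2][0];print(np.degrees(np.arctan2(v[2],v[0])))
E
```

```text
turn rad 0.021 units 0.24 alt -35.76 q6 -1.16
shift cm [  0.11 -12.19 -38.14] tcp [448.2 334.8 276.1] jaw 1.592 xdown -1.0 grip 0.408 F [ 0.8 -0.4 -0.9] t 44.05
[255.19117647 135.19852941] 136 [333.66914358 334.7        153.1648193 ] [433.15129048 334.7        274.52711103]
-130.21482100411606
```

View pics/side23.png

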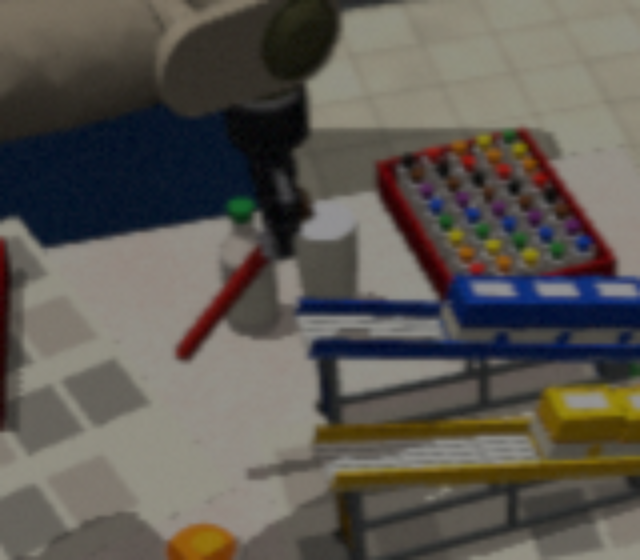

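Call:
{"op": "send_rows", "data": {"rows": "0 0 -14.8 -38.2 0.2;0 0 -14.8 -38.2 0.2;0 0 -14.8 -38.2 0.2;0 0 -14.8 -38.2 0.2;0 0 -14.8 -38.2 0.2;0 0 -14.8 -38.2 0.2;0 0 -14.8 -38.2 0.2;0 0 -14.8 -38.2 0.2;0 0 -14.8 -38.2 0.2;0 0 -14.8 -38.2 0.2;0 0 -14.8 -38.2 0.2;0 0 -14.8 -38.2 0.2"}}

```text
time_s: 45.35
eef_pos: [603.2, -42.5, 275.1]
ee_rot: [0.499, -0.501, 0.499, 0.502]
force: [0.3, -0.5, -0.3]
grip_width: 0.416
```

```bash
cat >> h.py <<'E'
def hang(c,y,col="r"):
    for ce,P,a in comps(c,col,25,900):
        q=onplane(c,P,1,y); m=q.mean(0)
        if abs(m[0]-ctrl.sense()["eef_pos"][0])<150 and 40<m[2]<300:
            v=np.linalg.svd(q-m,full_matrices=False)[2][0]; print(col,a,np.round(ce),"min",np.round(q.min(0)),"max",np.round(q.max(0)),"ang",round(np.degrees(np.arctan2(v[2],v[0]))%180,1))
E
python3 - <<'E'
from h import *
go(604,-44,164,np.pi/2)
for n in("top","side"):
    c=capture(n); cv2.imwrite(f"pics/{n}24.png",cv2.resize((c["pixels"][140:280,250:410,::-1] ),None,fx=4,fy=4))
    if n=="side": hang(c,-44)
    print(nets.spot_point(c,"crock")[:2])
E
```

```text
turn rad 0.006 units 0.06 alt -35.94 q6 -1.84
shift cm [11.11 -0.09 -0.16] tcp [603.2 -42.5 275.1] jaw 1.576 xdown -1.0 grip 0.416 F [ 0.3 -0.5 -0.3] t 45.35
[]
r 184 [322. 196.] min [490. -44. 153.] max [589. -44. 285.] ang 51.2
[{'location': [516.8, -42.2, 3.3], 'confidence': 0.56}, {'location': [527.7, 366.8, 116.1], 'confidence': 0.32}]
```

View pics/side24.png

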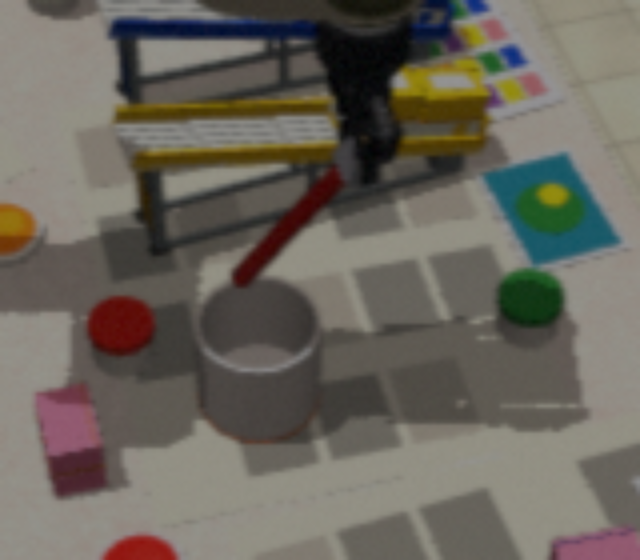

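View pics/top24.png

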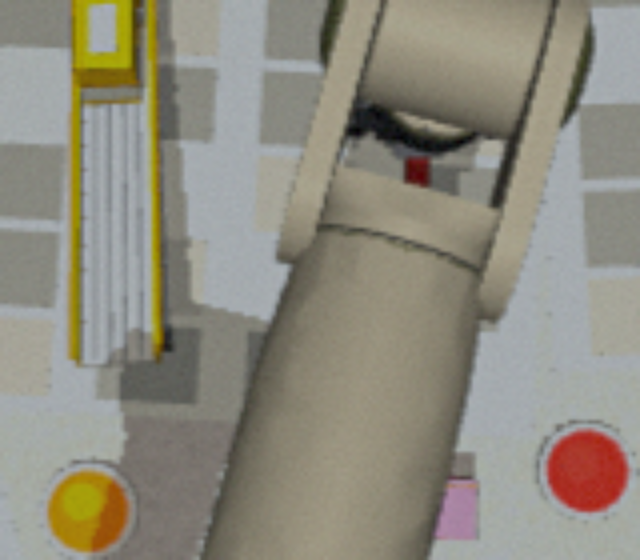

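Call:
{"op": "send_rows", "data": {"rows": "0 3 0 -0.1 0;0 6 0 -0.1 0;0 8.5 0 -0.1 0;0 10 0 -0.1 0;0 11 0 -0.1 0;0 11 0 -0.1 0"}}

```text
time_s: 46.15
eef_pos: [603.2, -44.7, 164.4]
ee_rot: [0.499, -0.5, 0.499, 0.502]
force: [-0.6, 0.4, -0.8]
grip_width: 0.414
```

```bash
python3 - <<'E'
from h import *
go(545,-44,164,np.pi/2)
for n in("side",):
    c=capture(n); cv2.imwrite(f"pics/{n}25.png",cv2.resize((c["pixels"][140:280,250:410,::-1] ),None,fx=4,fy=4))
E
```

```text
turn rad 0.004 units 0.05 alt -35.95 q6 -1.84
shift cm [0.05 5.82 0.09] tcp [603.2 -44.7 164.4] jaw 1.575 xdown -1.0 grip 0.414 F [-0.6  0.4 -0.8] t 46.15
```

View pics/side25.png

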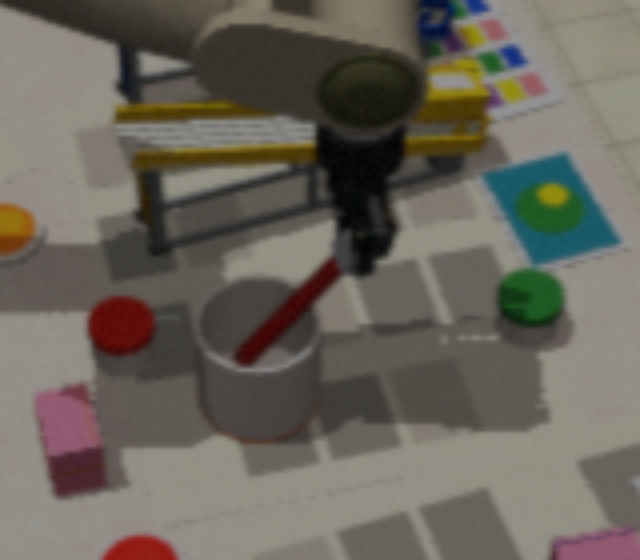

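Call:
{"op": "send_rows", "data": {"rows": "0 0 1 0 0;0 0 2 0 0;0 0 3 0 0;0 0 4 0 0;0 0 4.5 0 0;0 0 5 0 0;0 0 5 0 0"}}

```text
time_s: 46.9
eef_pos: [553.5, -45.2, 165.9]
ee_rot: [-0.499, 0.501, -0.499, -0.501]
force: [2.8, 0.2, 0.3]
grip_width: 0.412
```

```bash
python3 - <<'E'
from h import *
go(513,-44,164,np.pi/2)
for n in("side",):
    c=capture(n); cv2.imwrite(f"pics/{n}26.png",cv2.resize((c["pixels"][140:280,250:410,::-1] ),None,fx=4,fy=4))
    hang(c,-44)
E
```

```text
turn rad 0.004 units 0.04 alt -35.96 q6 -1.87
shift cm [0.18 4.05 0.14] tcp [553.5 -45.2 165.9] jaw 1.575 xdown -1.0 grip 0.412 F [2.8 0.2 0.3] t 46.9
r 119 [314. 219.] min [477. -44.  55.] max [544. -44. 164.] ang 60.3
```

View pics/side26.png

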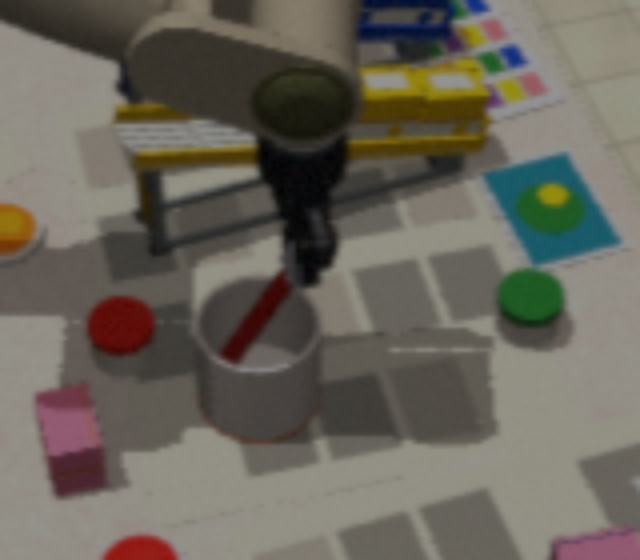

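Call:
{"op": "send_rows", "data": {"rows": "0 0 0.7 0 0;0 0 1.4 0 0;0 0 2.1 0 0;0 0 2.8 0 0;0 0 3.5 0 0;0 0 4 0 0;0 0 4 0 0"}}

```text
time_s: 47.65
eef_pos: [512.7, -45.4, 165.2]
ee_rot: [0.499, -0.501, 0.499, 0.501]
force: [2.0, -0.1, -1.2]
grip_width: 0.414
```

```bash
python3 - <<'E'
from h import *
go(513,-44,164,np.pi/2)
for n in("side",):
    c=capture(n); cv2.imwrite(f"pics/{n}27.png",cv2.resize((c["pixels"][140:280,250:410,::-1] ),None,fx=4,fy=4))
    hang(c,-44)
E
```

```text
turn rad 0.004 units 0.04 alt -35.96 q6 -1.89
shift cm [ 0.12 -0.03  0.14] tcp [512.7 -45.4 165.2] jaw 1.574 xdown -1.0 grip 0.414 F [ 2.  -0.1 -1.2] t 47.65
r 76 [309. 221.] min [477. -44.  56.] max [511. -44. 158.] ang 78.1
r 204 [280. 221.] min [361. -44.  95.] max [421. -44. 181.] ang 100.9
```

View pics/side27.png

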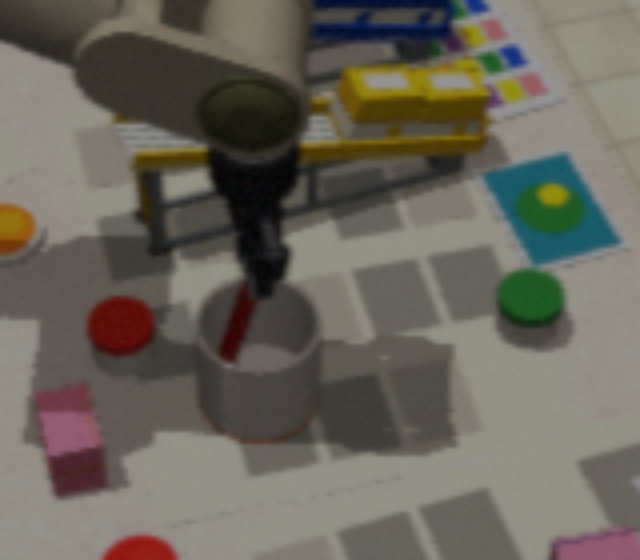

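Call:
{"op": "send_rows", "data": {"rows": "0 -3 -0.3 0 0;0 -7 -0.3 0 0;0 -11 0 0 0;0 -11.5 0 0 9;0 -11.5 0 0 18;0 -11.5 0 0 27;0 -11.5 0 0 36;0 -11.5 0 0 36;0 -11.5 0 0 36;0 -11.5 0 0 36;0 -11.5 0 0 36;0 -11.5 0 0 36"}}

```text
time_s: 48.9
eef_pos: [513.2, -45.4, 279.8]
ee_rot: [0.702, -0.077, 0.704, 0.077]
force: [0.4, 0.1, -1.0]
grip_width: 0.418
```

```bash
python3 - <<'E'
from h import *
go(513,-44,275,-np.pi/2)
E
```

```text
turn rad -1.352 units -15.5 alt 20.5 q6 -0.53
shift cm [0.48 0.14 0.01] tcp [513.2 -45.4 279.8] jaw 0.218 xdown -1.0 grip 0.418 F [ 0.4  0.1 -1. ] t 48.9
```

Call:
{"op": "send_rows", "data": {"rows": "0 0 0 0 20.5;0 0 0 0 20.5;0 0 0 0 20.5;0 0 0 0 20.5;0 0 0 0 20.5;0 0 0 0 20.5;0 0 0 0 20.5;0 0 0 0 20.5;0 0 0 0 20.5;0 0 0 0 20.5;0 0 0 0 20.5;0 0 0 0 20.5"}}

```text
time_s: 50.1
eef_pos: [513.2, -45.4, 279.8]
ee_rot: [0.499, 0.499, 0.501, -0.5]
force: [0.3, -0.4, 0.5]
grip_width: 0.418
```

```bash
python3 - <<'E'
from h import *
go(460,-44,275,-np.pi/2)
c=capture("side"); cv2.imwrite(f"pics/side28.png",cv2.resize((c["pixels"][140:280,250:410,::-1] ),None,fx=4,fy=4))
hang(c,-44)
E
```

```text
turn rad 0.0 units 0.0 alt -36.0 q6 1.25
shift cm [ 0.49 -5.32 -0.14] tcp [513.2 -45.4 279.8] jaw -1.57 xdown -1.0 grip 0.418 F [ 0.3 -0.4  0.5] t 50.1
r 80 [320. 202.] min [516. -44. 125.] max [559. -44. 250.] ang 104.8
r 198 [280. 221.] min [361. -44.  95.] max [418. -44. 181.] ang 100.4
```

View pics/side28.png

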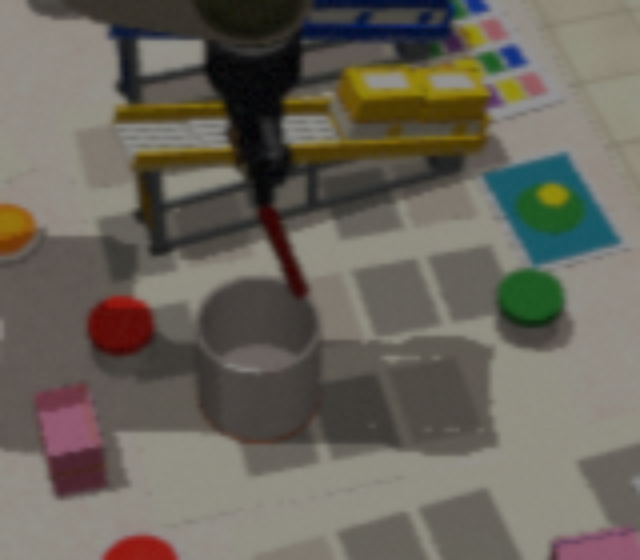

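Call:
{"op": "send_rows", "data": {"rows": "0 0 -3 -0.1 0;0 2 -5.1 -0.1 0;0 4 -5.1 -0.1 0;0 6 -5.1 -0.1 0;0 8 -5.1 -0.1 0;0 10 -5.1 -0.1 0;0 11 -5.1 -0.1 0;0 11.5 -5.1 -0.1 0;0 11.5 -5.1 -0.1 0"}}

```text
time_s: 51.05
eef_pos: [462.5, -44.7, 165.3]
ee_rot: [0.502, 0.498, 0.502, -0.498]
force: [-0.6, 0.9, -0.7]
grip_width: 0.42
```

```bash
python3 - <<'E'
from h import *
go(462,-44,160,-np.pi/2)
c=capture("side"); cv2.imwrite(f"pics/side29.png",cv2.resize((c["pixels"][140:280,250:410,::-1] ),None,fx=4,fy=4))
hang(c,-44)
E
```

```text
turn rad 0.007 units 0.08 alt -35.92 q6 1.21
shift cm [ 0.53 -0.05 -0.07] tcp [462.5 -44.7 165.3] jaw -1.564 xdown -1.0 grip 0.42 F [-0.6  0.9 -0.7] t 51.05
r 200 [280. 221.] min [361. -44.  95.] max [418. -44. 181.] ang 99.4
r 53 [305. 223.] min [464. -44.  48.] max [499. -44. 136.] ang 106.0
r 43 [265. 239.] min [311. -44.  40.] max [350. -44.  71.] ang 1.4
```

View pics/side29.png

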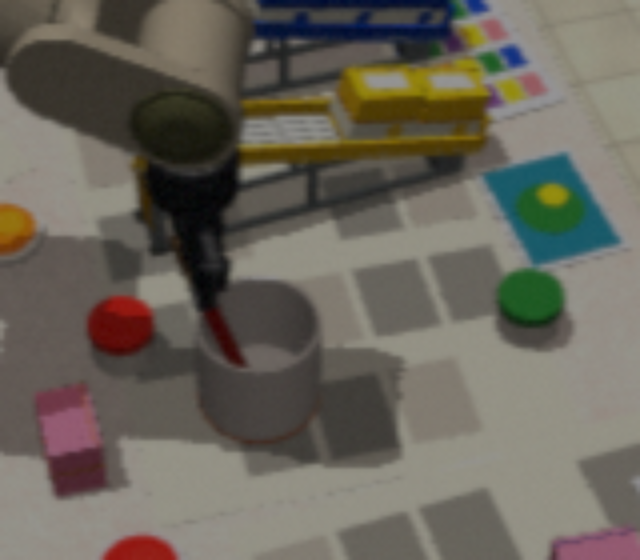

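Lower until the end touches the floor.

Call:
{"op": "send_rows", "data": {"rows": "0 0.2 0 0 0;0 0.4 0 0 0;0 0.5 0 0 0;0 0.5 0 0 0"}}

```text
time_s: 51.5
eef_pos: [462.5, -44.7, 160.3]
ee_rot: [0.502, 0.498, 0.502, -0.498]
force: [0.5, -0.1, -1.8]
grip_width: 0.416
```

Call:
{"op": "send_rows", "data": {"rows": "0 0.2 0 0 0;0 0.4 0 0 0;0 0.4 0 0 0"}}

```text
time_s: 51.8
eef_pos: [462.4, -44.7, 156.1]
ee_rot: [0.501, 0.498, 0.502, -0.499]
force: [1.0, -0.2, -0.5]
grip_width: 0.411
```

Call:
{"op": "send_rows", "data": {"rows": "0 0.2 0 0 0;0 0.3 0 0 0;0 0.3 0 0 0"}}

```text
time_s: 52.1
eef_pos: [462.8, -44.8, 154.4]
ee_rot: [0.502, 0.499, 0.501, -0.498]
force: [-3.3, 0.9, 10.6]
grip_width: 0.412
```

Call:
{"op": "send_rows", "data": {"rows": "0 -0.1 0 0 0;0.45 -0.1 0 0 0;0.5 -0.1 0 0 0;0.55 -0.1 0 0 0;0.65 -0.1 0 0 0;0.7 -0.1 0 0 0;0.7 -0.1 0 0 0"}}

```text
time_s: 52.8
eef_pos: [462.6, -44.7, 154.3]
ee_rot: [0.502, 0.498, 0.502, -0.498]
force: [-0.3, 0.4, -0.2]
grip_width: 0.7
```

```bash
python3 - <<'E'
from h import *
go(462,-44,280,-np.pi/2)
c=capture("side"); cv2.imwrite(f"pics/side30.png",cv2.resize((c["pixels"][140:280,250:410,::-1] ),None,fx=4,fy=4))
hang(c,-44)
E
```

```text
turn rad 0.006 units 0.07 alt -35.93 q6 1.22
shift cm [-12.57  -0.06  -0.07] tcp [462.6 -44.7 154.3] jaw -1.564 xdown -1.0 grip 0.7 F [-0.3  0.4 -0.2] t 52.8
r 201 [280. 221.] min [361. -44.  95.] max [418. -44. 181.] ang 98.9
r 41 [305. 226.] min [460. -44.  49.] max [495. -44. 112.] ang 114.6
r 50 [265. 239.] min [310. -44.  37.] max [352. -44.  72.] ang 3.6
```

View pics/side30.png

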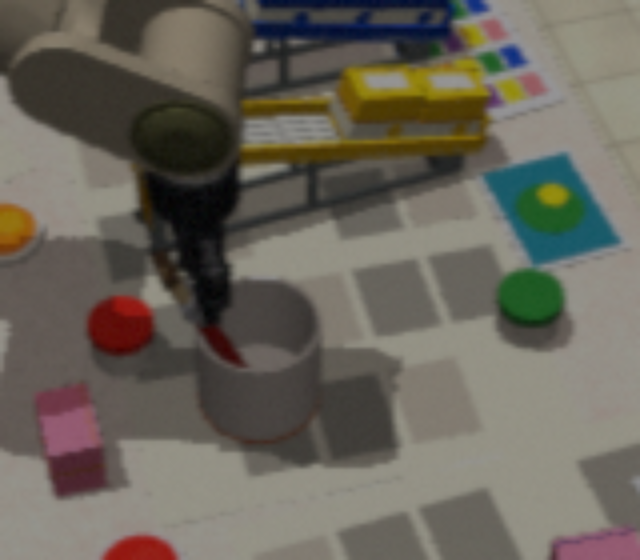

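Call:
{"op": "send_rows", "data": {"rows": "0.75 -2 0 0 0;0.8 -6 0 0 0;0.8 -11 0 0 0;0.8 -14 0 0 0;0.8 -14 0 0 0"}}

```text
time_s: 53.35
eef_pos: [463.8, -45.1, 298.3]
ee_rot: [0.504, 0.5, 0.499, -0.497]
force: [0.4, -0.5, -0.7]
grip_width: 0.798
```

```bash
python3 - <<'E'
from h import *
go(471,-447,200,-2.134+np.pi/2)
for n in("side","top"):
    c=capture(n); cv2.imwrite(f"pics/{n}31.png",cv2.resize((c["pixels"][140:280,250:410,::-1] ),None,fx=4,fy=4))
    brush("g",c)
E
```

```text
turn rad -1.001 units -11.47 alt 24.53 q6 1.22
shift cm [ 9.95  0.39 40.17] tcp [463.8 -45.1 298.3] jaw -1.564 xdown -1.0 grip 0.798 F [ 0.4 -0.5 -0.7] t 53.35
g end [ 557.8 -311. ] ang -2.13 len 141 s161 [ 472.5 -447.5]
g end [ 558.3 -309.8] ang -2.137 len 146 s161 [ 471.9 -445.7]
```

View pics/side31.png

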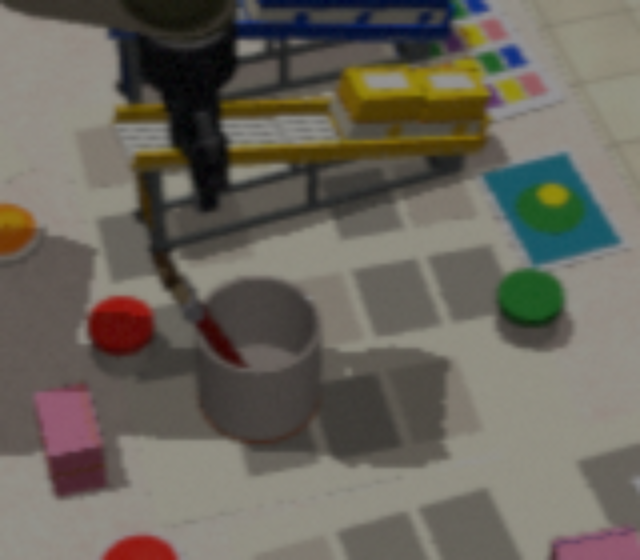

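Call:
{"op": "send_rows", "data": {"rows": "0.75 6 0.4 40.1 -11.5;0.75 6 0.4 40.1 -11.5;0.75 6 0.4 40.1 -11.5;0.75 6 0.4 40.1 -11.5;0.75 6 0.4 40.1 -11.5;0.75 6 0.4 40.1 -11.5;0.65 9 0.4 40.1 -11.5;0.65 12 0.4 40.1 -11.5;0.65 12 0.4 40.1 -11.5;0.65 12 0.4 40.1 -11.5;0.65 12 0.4 40.1 -11.5;0.65 12 0.4 40.1 -11.5"}}

```text
time_s: 54.65
eef_pos: [469.5, -444.9, 174.9]
ee_rot: [0.68, 0.195, 0.679, -0.195]
force: [0.3, 0.6, 0.8]
grip_width: 0.651
```

```bash
python3 - <<'E'
from h import *
go(472,-446.5,60,-2.133+np.pi/2)
c=capture("top"); brush("g",c)
E
```

```text
turn rad 0.002 units 0.02 alt -35.98 q6 -0.38
shift cm [11.49 -0.    0.29] tcp [ 469.5 -444.9  174.9] jaw -0.56 xdown -1.0 grip 0.651 F [0.3 0.6 0.8] t 54.65
g end [ 558.3 -309.8] ang -2.135 len 146 s161 [ 472.2 -445.9]
```

Call:
{"op": "send_rows", "data": {"rows": "0.62 5 0 0.3 0;0.62 10 0 0.3 0;0.62 13 0 0.3 0;0.62 15 0 0.3 0;0.62 16.2 0 0.3 0;0.62 16.2 0 0.3 0"}}

```text
time_s: 55.3
eef_pos: [471.8, -446.5, 12.0]
ee_rot: [0.679, 0.196, 0.68, -0.195]
force: [-0.7, 0.0, 0.6]
grip_width: 0.622
```

```bash
python3 - <<'E'
from h import *
go(472,-446.2,4,-2.133+np.pi/2)
c=capture("side"); cv2.imwrite(f"pics/side32.png",cv2.resize((c["pixels"][250:370,280:400,::-1] ),None,fx=5,fy=5))
E
```

```text
turn rad 0.002 units 0.02 alt -35.98 q6 -0.38
shift cm [0.8  0.04 0.01] tcp [ 471.8 -446.5   12. ] jaw -0.56 xdown -1.0 grip 0.622 F [-0.7  0.   0.6] t 55.3
```

View pics/side32.png

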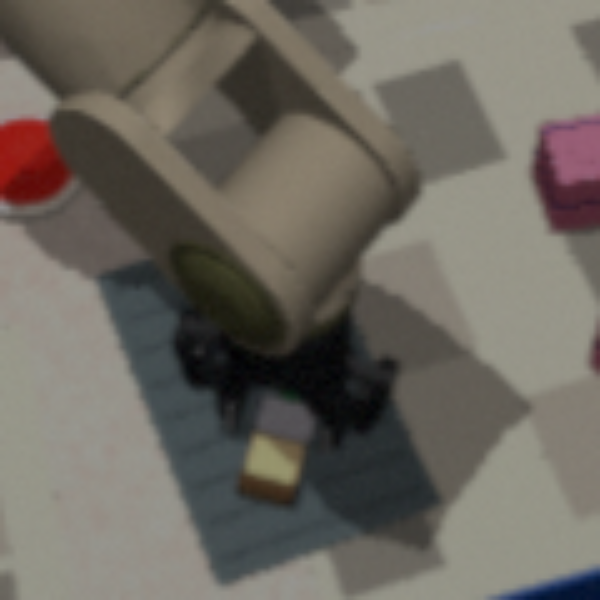

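Call:
{"op": "send_rows", "data": {"rows": "0.6 0.4 0 0 0;0.6 0.8 0 0 0;0 0.8 0 0 0;0 0.8 0 0 0;0 0.8 0 0 0;0 0.8 0 0 0;0 0.8 0 0 0;0 0 0 0 0;0 -2 0 0 0;0 -5 0 0 0;0 -9 0 0 0;0 -13 0 0 0"}}

```text
time_s: 56.55
eef_pos: [471.4, -447.0, 144.1]
ee_rot: [0.679, 0.196, 0.68, -0.196]
force: [0.4, -0.4, -1.5]
grip_width: 0.414
```

Call:
{"op": "send_rows", "data": {"rows": "0 -4 0 0 0;0 -8 0 0 0;0 -11 0 0 0;0 -11 0 0 0"}}

```text
time_s: 56.95
eef_pos: [472.4, -448.1, 257.9]
ee_rot: [0.682, 0.194, 0.677, -0.198]
force: [0.5, -0.1, -0.6]
grip_width: 0.415
```

```bash
python3 - <<'E'
from h import *
go(405,334,250,np.pi/2+.014)
for n in("side","top"):
    c=capture(n); cv2.imwrite(f"pics/{n}33.png",cv2.resize((c["pixels"][140:340,270:510,::-1] ),None,fx=3,fy=3))
E
```

```text
turn rad 0.996 units 11.41 alt -24.59 q6 -0.38
shift cm [  0.2   62.65 -47.31] tcp [ 472.4 -448.1  257.9] jaw -0.561 xdown -1.0 grip 0.415 F [ 0.5 -0.1 -0.6] t 56.95
```

View pics/top33.png

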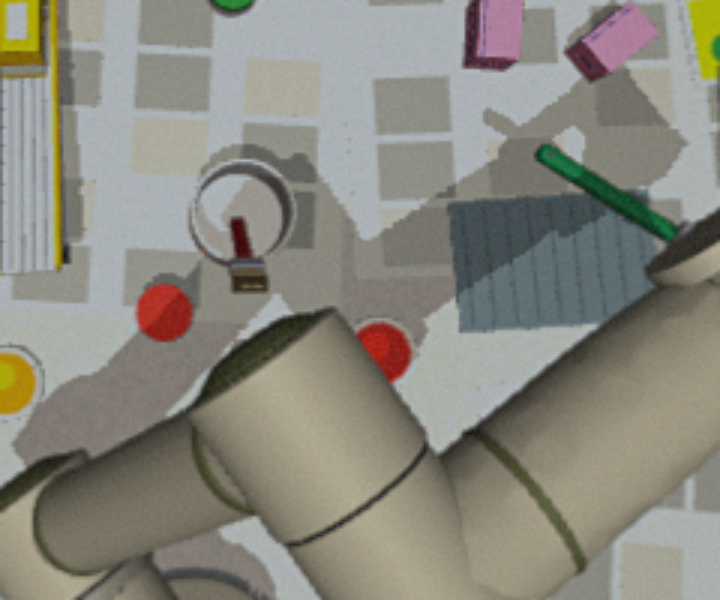

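Call:
{"op": "send_rows", "data": {"rows": "0 -1 62.6 -47.3 -24.6;0 -1 62.6 -47.3 -24.6;0 -1 62.6 -47.3 -24.6;0 -1 62.6 -47.3 -24.6;0 -1 62.6 -47.3 -24.6;0 -1 62.6 -47.3 -24.6;0 -1 62.6 -47.3 -24.6;0 -1 62.6 -47.3 -24.6;0 -1 62.6 -47.3 -24.6;0 -1 62.6 -47.3 -24.6;0 -1 62.6 -47.3 -24.6;0 -1 62.6 -47.3 -24.6"}}

```text
time_s: 58.25
eef_pos: [418.7, 152.4, 258.9]
ee_rot: [0.574, -0.412, 0.575, 0.413]
force: [2.3, -0.8, 0.0]
grip_width: 0.417
```

```bash
python3 - <<'E'
from h import *
go(405,334,200,np.pi/2+.014)
E
```

```text
turn rad -0.34 units -3.89 alt 32.11 q6 -1.16
shift cm [ 5.89  7.1  16.77] tcp [418.7 152.4 258.9] jaw 1.245 xdown -1.0 grip 0.417 F [ 2.3 -0.8  0. ] t 58.25
```

Call:
{"op": "send_rows", "data": {"rows": "0 2 7.1 16.8 -3.9;0 5 7.1 16.8 -3.9;0 5.9 7.1 16.8 -3.9;0 5.9 7.1 16.8 -3.9;0 5.9 7.1 16.8 -3.9;0 5.9 7.1 16.8 -3.9"}}

```text
time_s: 58.85
eef_pos: [406.8, 332.4, 199.6]
ee_rot: [0.496, -0.502, 0.499, 0.503]
force: [0.3, -0.6, 0.3]
grip_width: 0.416
```

```bash
python3 - <<'E'
from h import *
go(439,334.5,165,np.pi/2+.014)
c=capture("side"); cv2.imwrite(f"pics/side34.png",cv2.resize((c["pixels"][100:330,180:420,::-1] ),None,fx=2.5,fy=2.5))
E
```

```text
turn rad -0.004 units -0.04 alt 35.96 q6 -1.12
shift cm [ 3.45 -3.24  0.19] tcp [406.8 332.4 199.6] jaw 1.581 xdown -1.0 grip 0.416 F [ 0.3 -0.6  0.3] t 58.85
```

View pics/side34.png

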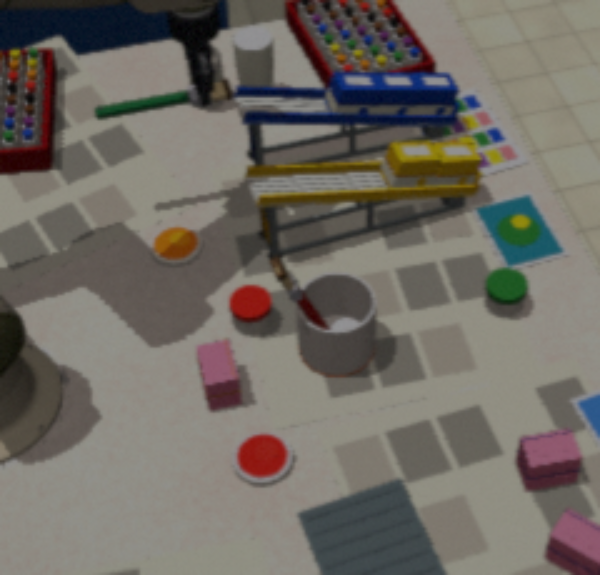

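Same tilting manoeuvre as with the first brush.

Call:
{"op": "send_rows", "data": {"rows": "0 1.5 -1.5 0.2 0;0 3 -3.2 0.2 0;0 4.6 -3.2 0.2 0;0 4.8 -3.2 0.2 0;0 5.3 -3.2 0.2 0;0 5.6 -3.3 0.2 0;0 5.9 -3.5 0.2 0;0 5.9 -3.5 0.2 0"}}

```text
time_s: 59.7
eef_pos: [443.2, 334.8, 142.6]
ee_rot: [-0.498, 0.502, -0.497, -0.502]
force: [0.4, 0.5, 3.1]
grip_width: 0.416
```

Call:
{"op": "send_rows", "data": {"rows": "0 0.3 -0.2 0 0;0 0.6 -0.4 0 0;0 0.9 -0.6 0 0;0 1.2 -0.7 0 0;0 1.5 -0.7 0 0;0 1.8 -0.7 0 0;0 2.1 -0.8 0 0;0 2.1 -0.8 0 0"}}

```text
time_s: 60.5
eef_pos: [450.5, 334.8, 120.7]
ee_rot: [0.498, -0.502, 0.498, 0.502]
force: [-3.5, 0.5, 3.1]
grip_width: 0.419
```

```bash
python3 - <<'E'
from h import *
go(451,334.5,118,np.pi/2+.014)
c=capture("side"); cv2.imwrite(f"pics/side35.png",cv2.resize((c["pixels"][100:200,200:330,::-1] ),None,fx=5,fy=5))
hang(c,334.5,"g")
E
```

```text
turn rad -0.005 units -0.06 alt 35.94 q6 -1.15
shift cm [ 0.27 -0.05 -0.03] tcp [450.5 334.8 120.7] jaw 1.579 xdown -1.0 grip 0.419 F [-3.5  0.5  3.1] t 60.5
g 79 [258. 164.] min [333. 334.   5.] max [429. 334. 118.] ang 47.3
```

View pics/side35.png

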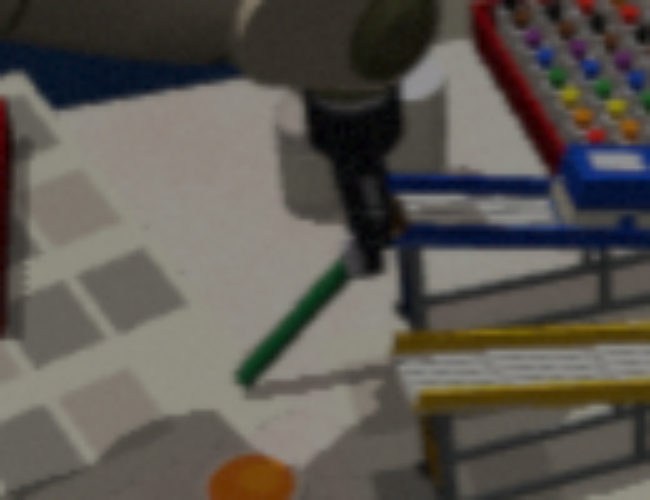

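Call:
{"op": "send_rows", "data": {"rows": "0 -2 0.2 0 0;0 -6 0.4 0 0;0 -11 0.4 0 0;0 -15 0.4 0 0;0 -15.6 0.4 0 0;0 -15.6 0.4 0 0"}}

```text
time_s: 61.15
eef_pos: [447.0, 334.8, 277.5]
ee_rot: [-0.498, 0.502, -0.497, -0.502]
force: [-0.2, 0.5, -1.3]
grip_width: 0.412
```

```bash
python3 - <<'E'
from h import *
go(532,-142,280,0)
c=capture("side"); hang(c,334.5,"g"); cv2.imwrite(f"pics/side36.png",cv2.resize((c["pixels"][190:260,270:350,::-1] ),None,fx=7,fy=7))
c=capture("top"); cv2.imwrite(f"pics/top36.png",cv2.resize((c["pixels"][180:250,310:390,::-1] ),None,fx=7,fy=7))
E
```

```text
turn rad -1.562 units -17.9 alt 18.1 q6 -1.15
shift cm [ -0.26  -8.1  -47.75] tcp [447.  334.8 277.5] jaw 1.579 xdown -1.0 grip 0.412 F [-0.2  0.5 -1.3] t 61.15
g 107 [253. 135.] min [327. 334. 165.] max [426. 334. 276.] ang 46.4
```

View pics/side36.png

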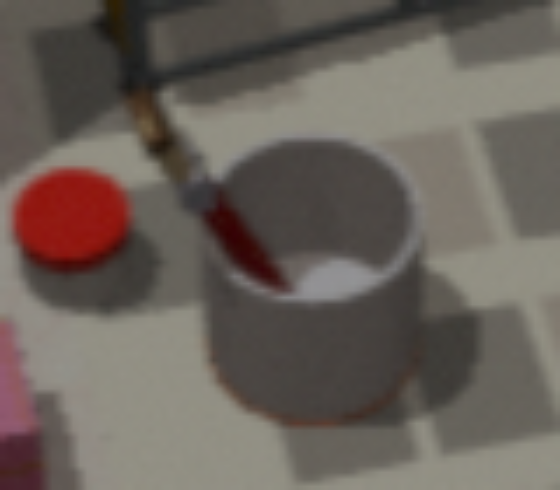

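View pics/top36.png

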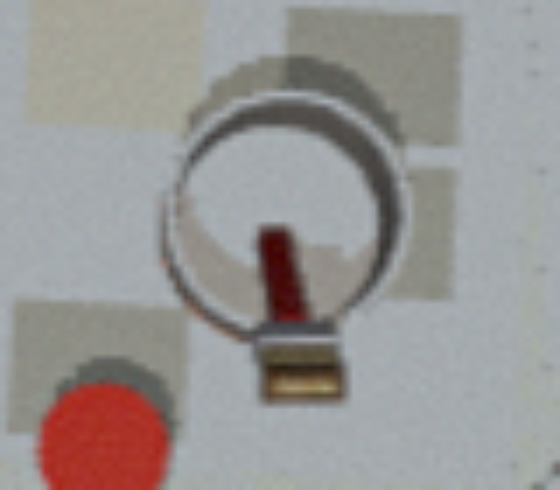

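```bash
python3 - <<'E'
from h import *
c=capture("top")
print(unproj(c,[[349.2,213.4]],18), [unproj(c,[[353.4,234.5]],z) for z in(180,200)])
# rim center check
for x,y in((514,-44),(516,-43)):
    t=np.linspace(0,6.28,5)[:4]; print(np.round(proj(c,np.c_[x+57*np.cos(t),y+57*np.sin(t),0*t+105]),1).tolist())
E
```

```text
[[507.46860327 -46.3073072   18.        ]] [array([[431.8988572 , -49.23548759, 180.        ]]), array([[431.45699385, -47.7738704 , 200.        ]])]
[[350.3, 191.7], [332.4, 209.0], [350.0, 227.1], [368.0, 209.6]]
[[350.0, 191.1], [332.1, 208.4], [349.7, 226.4], [367.7, 209.0]]
```

Call:
{"op": "send_rows", "data": {"rows": "0 -3 -11 -20 18;0 -3 -11 -20 18;0 -3 -11 -20 18;0 -3 -11 -20 18;0 -3 -11 -20 18;0 -3 -11 -20 18;0 -3 -11 -20 18;0 -3 -11 -20 18;0 -3 -11 -20 18;0 -3 -11 -20 18;0 -3 -11 -20 18;0 -3 -11 -20 18"}}

```text
time_s: 62.5
eef_pos: [558.1, 135.6, 305.5]
ee_rot: [0.706, -0.003, 0.708, 0.003]
force: [-0.2, -0.4, -0.7]
grip_width: 0.415
```

```bash
python3 - <<'E'
from h import *
go(531,-140,280,0)
E
```

```text
turn rad 0.008 units 0.09 alt -35.91 q6 0.03
shift cm [  2.56 -27.54  -2.93] tcp [558.1 135.6 305.5] jaw 0.008 xdown -1.0 grip 0.415 F [-0.2 -0.4 -0.7] t 62.5
```

Call:
{"op": "send_rows", "data": {"rows": "0 1 -27.5 -2.9 0;0 1 -27.5 -2.9 0;0 1 -27.5 -2.9 0;0 1 -27.5 -2.9 0;0 1 -27.5 -2.9 0;0 1 -27.5 -2.9 0;0 2.5 -27.5 -2.9 0;0 2.5 -27.5 -2.9 0;0 2.5 -27.5 -2.9 0"}}

```text
time_s: 63.4
eef_pos: [531.6, -139.1, 281.7]
ee_rot: [0.707, -0.003, 0.707, 0.004]
force: [0.3, -0.1, 0.7]
grip_width: 0.413
```

```bash
cat >> h.py <<'E'
def hangx(c,x,col="g"):
    for ce,P,a in comps(c,col,25,900):
        q=onplane(c,P,0,x); m=q.mean(0)
        if abs(m[1]-ctrl.sense()["eef_pos"][1])<150 and 30<m[2]<320:
            v=np.linalg.svd(q-m,full_matrices=False)[2][0]; print(col,a,np.round(ce),"min",np.round(q.min(0)),"max",np.round(q.max(0)),"ang",round(np.degrees(np.arctan2(v[2],v[1]))%180,1))
E
python3 - <<'E'
from h import *
go(531,-140,164,0)
for n in("side","top"):
    c=capture(n); cv2.imwrite(f"pics/{n}37.png",cv2.resize((c["pixels"][140:290,260:430,::-1] ),None,fx=4,fy=4)); 
    hangx(c,531)
E
```

```text
turn rad 0.01 units 0.12 alt -35.88 q6 -0.48
shift cm [11.77 -0.09 -0.05] tcp [ 531.6 -139.1  281.7] jaw 0.01 xdown -1.0 grip 0.413 F [ 0.3 -0.1  0.7] t 63.4
g 116 [356. 201.] min [531. -94.  87.] max [531. -21. 287.] ang 98.1
```

View pics/side37.png

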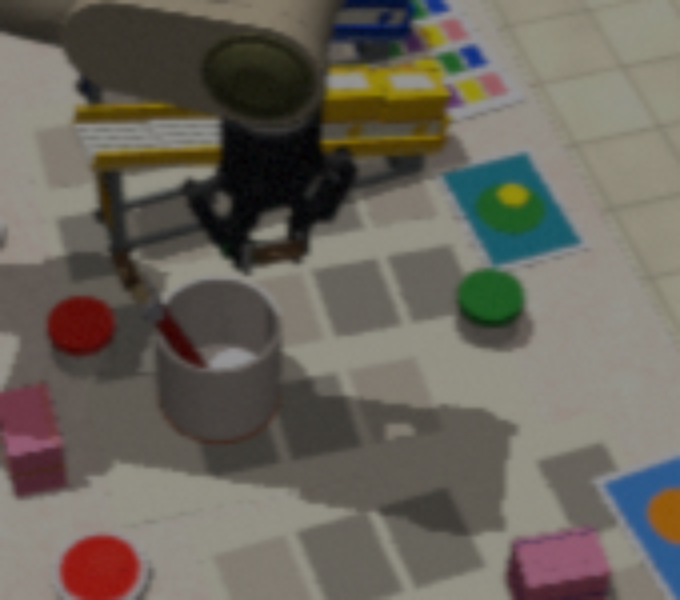

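View pics/top37.png

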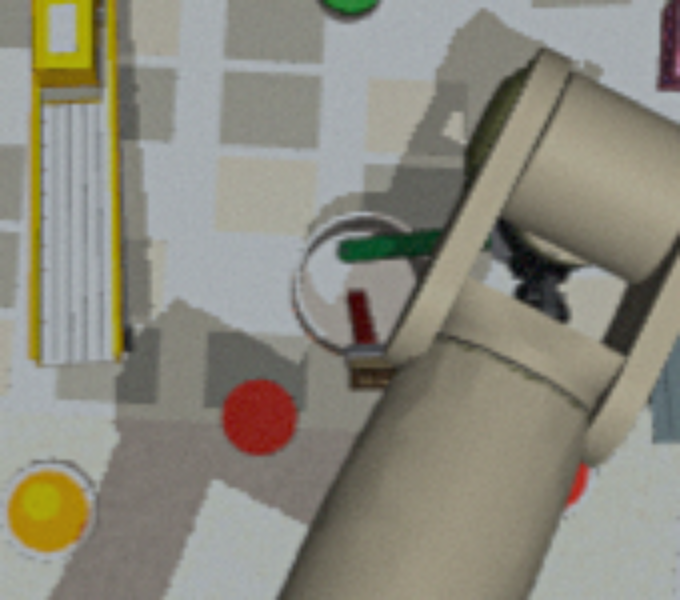

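Call:
{"op": "send_rows", "data": {"rows": "0 3 0 0 0;0 6 0 0 0;0 8.5 0 0 0;0 10 0 0 0;0 11 0 0 0;0 11.7 0 0 0;0 11.7 0 0 0"}}

```text
time_s: 64.2
eef_pos: [531.7, -139.3, 164.8]
ee_rot: [0.707, -0.003, 0.707, 0.003]
force: [-0.2, -0.5, -0.1]
grip_width: 0.416
```

```bash
python3 - <<'E'
from h import *
go(531,-45,164,0)
for n in("side","top"):
    c=capture(n); cv2.imwrite(f"pics/{n}38.png",cv2.resize((c["pixels"][140:290,260:430,::-1] ),None,fx=4,fy=4)); 
E
```

```text
turn rad 0.009 units 0.11 alt -35.89 q6 -0.48
shift cm [0.08 9.43 0.02] tcp [ 531.7 -139.3  164.8] jaw 0.009 xdown -1.0 grip 0.416 F [-0.2 -0.5 -0.1] t 64.2
```

View pics/top38.png

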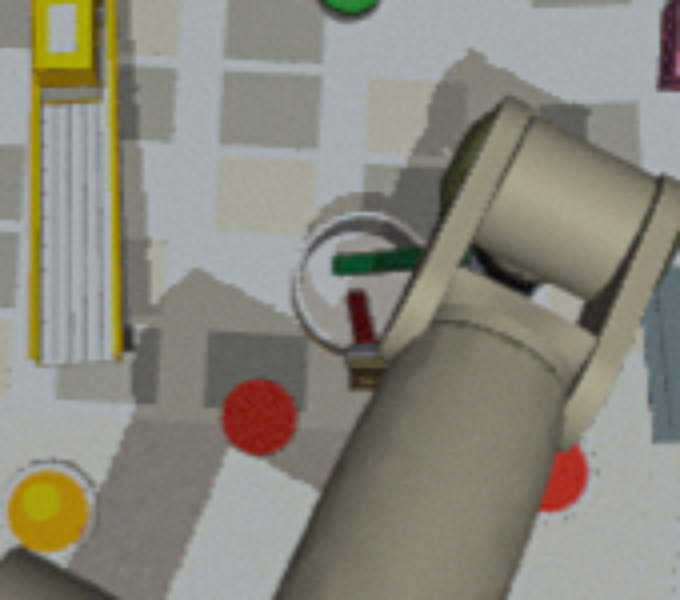

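View pics/side38.png

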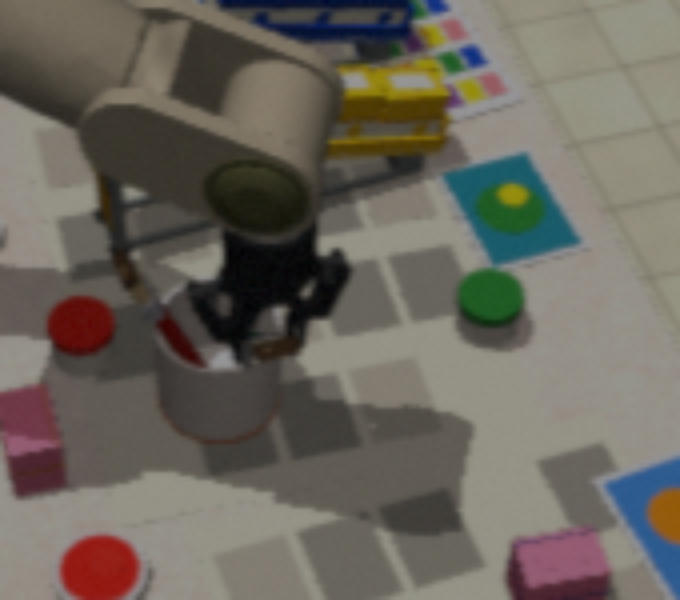

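Call:
{"op": "send_rows", "data": {"rows": "0 0 1 0 0;0 0 2 0 0;0 0 3 0 0;0 0 4 0 0;0 0 4.5 0 0;0 0 5 0 0;0 0 5 0 0"}}

```text
time_s: 65.0
eef_pos: [531.1, -88.7, 164.8]
ee_rot: [0.707, -0.003, 0.707, 0.003]
force: [-1.7, -0.6, -1.3]
grip_width: 0.417
```

Call:
{"op": "send_rows", "data": {"rows": "0 0 0.7 0 0;0 0 1.4 0 0;0 0 2.1 0 0;0 0 2.8 0 0;0 0 3.5 0 0;0 0 4.2 0 0;0 0 4.2 0 0"}}

```text
time_s: 65.7
eef_pos: [530.8, -46.4, 164.9]
ee_rot: [0.707, -0.003, 0.707, 0.004]
force: [0.2, -1.3, -0.8]
grip_width: 0.415
```

```bash
python3 - <<'E'
from h import *
go(531,-45,164,0)
for n in("side","top"):
    c=capture(n); cv2.imwrite(f"pics/{n}39.png",cv2.resize((c["pixels"][140:290,260:430,::-1] ),None,fx=4,fy=4)); 
    hangx(c,531)
E
```

```text
turn rad 0.01 units 0.11 alt -35.89 q6 -0.32
shift cm [0.09 0.14 0.02] tcp [530.8 -46.4 164.9] jaw 0.01 xdown -1.0 grip 0.415 F [ 0.2 -1.3 -0.8] t 65.7
g 49 [317. 219.] min [531. -51. -14.] max [531.  18. 151.] ang 112.1
```

View pics/top39.png

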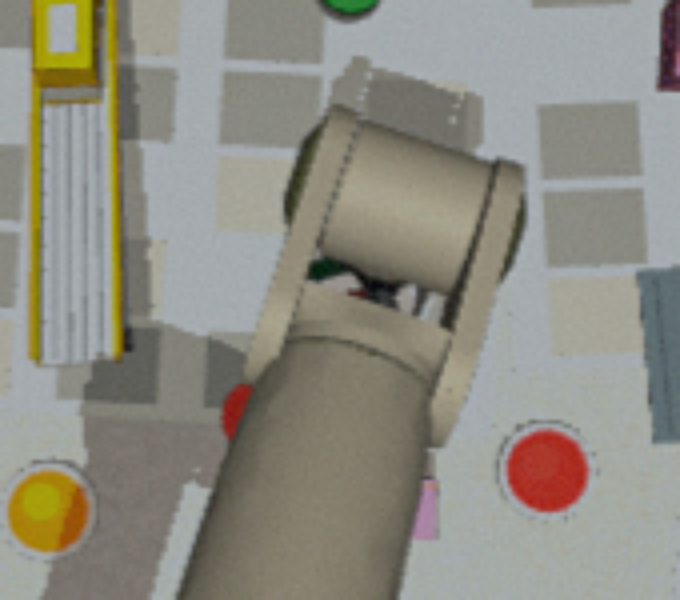

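View pics/side39.png

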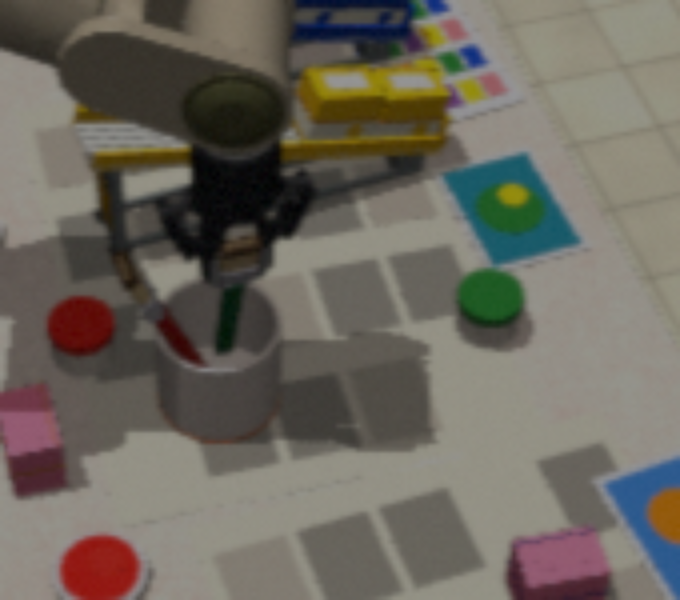

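```bash
python3 - <<'E'
from h import *
c=capture("side")
print(onplane(c,[[316.2,226.5],[318.5,213]],0,531)); 
for y,z in((-6,15),(-6,30),(-20,15)): print(y,z,proj(c,[[531,y,z]]))
E
```

```text
[[531.          -5.98326555  14.99176437]
 [531.         -38.12489089 128.70417143]]
-6 15 [[316.20120593 226.50195264]]
-6 30 [[316.17832682 223.96219892]]
-20 15 [[317.22555609 229.30869639]]
```

Call:
{"op": "send_rows", "data": {"rows": "0 -3 -0.4 0 0;0 -7 -0.4 0 0;0 -11 -0.2 0 0;0 -11.5 0 0 -18;0 -11.5 0 0 -18;0 -11.5 0 0 -18;0 -11.5 0 0 -18;0 -11.5 0 0 -18;0 -11.5 0 0 -18;0 -11.5 0 0 -18;0 -11.5 0 0 -18;0 -11.5 0 0 -18"}}

```text
time_s: 67.05
eef_pos: [530.9, -47.5, 279.9]
ee_rot: [0.549, -0.446, 0.549, 0.446]
force: [-0.4, -0.4, -1.0]
grip_width: 0.412
```

Call:
{"op": "send_rows", "data": {"rows": "0 0 0 0 -3;0 0 0 0 -3;0 0 0 0 -3;0 0 0 0 -3"}}

```text
time_s: 67.45
eef_pos: [530.9, -47.5, 279.9]
ee_rot: [0.488, -0.511, 0.488, 0.512]
force: [0.8, -0.6, -0.1]
grip_width: 0.414
```

```bash
python3 - <<'E'
from h import *
go(558,-22,280,np.pi/2)
c=capture("side"); cv2.imwrite(f"pics/side40.png",cv2.resize((c["pixels"][140:290,260:430,::-1] ),None,fx=4,fy=4)); hang(c,-46,"g")
E
```

```text
turn rad 0.046 units 0.53 alt -35.47 q6 -1.93
shift cm [-0.01 -2.83  2.43] tcp [530.9 -47.5 279.9] jaw 1.617 xdown -1.0 grip 0.414 F [ 0.8 -0.6 -0.1] t 67.45
g 102 [312. 203.] min [485. -46. 120.] max [529. -46. 266.] ang 76.2
```

View pics/side40.png

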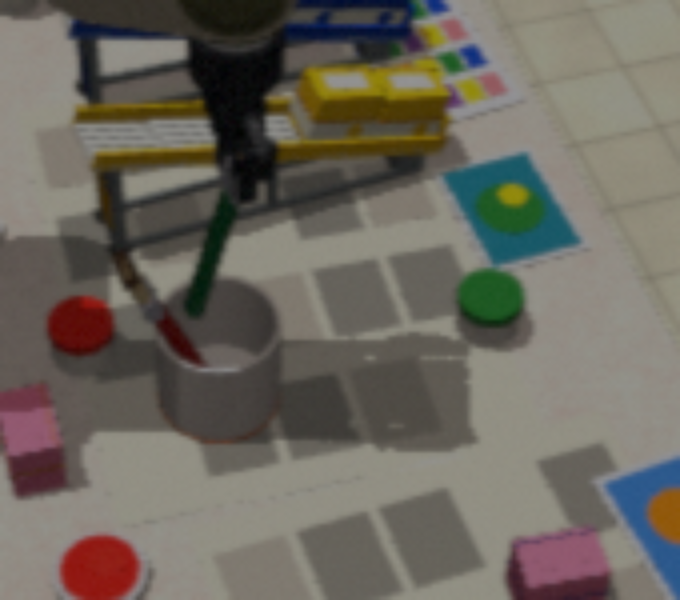

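Call:
{"op": "send_rows", "data": {"rows": "0 0 -2.8 2.4 0.5;0 0 -2.8 2.4 0.5;0 3 -2.8 2.4 0.5;0 6 -2.8 2.4 0.5;0 8 -2.8 2.4 0.5;0 10 -2.8 2.4 0.5;0 11.3 -2.8 2.4 0.5;0 11.3 -2.8 2.4 0.5"}}

```text
time_s: 68.3
eef_pos: [556.9, -22.2, 165.6]
ee_rot: [0.498, -0.5, 0.499, 0.502]
force: [-0.7, 0.6, -0.6]
grip_width: 0.415
```

```bash
python3 - <<'E'
from h import *
go(558,-22,156,np.pi/2)
c=capture("side"); cv2.imwrite(f"pics/side41.png",cv2.resize((c["pixels"][140:290,260:430,::-1] ),None,fx=4,fy=4)); hang(c,-22,"g")
E
```

```text
turn rad 0.005 units 0.06 alt -35.94 q6 -1.83
shift cm [ 0.96 -0.11  0.02] tcp [556.9 -22.2 165.6] jaw 1.576 xdown -1.0 grip 0.415 F [-0.7  0.6 -0.6] t 68.3
g 82 [317. 218.] min [512. -22.  14.] max [550. -22. 147.] ang 75.7
```

View pics/side41.png

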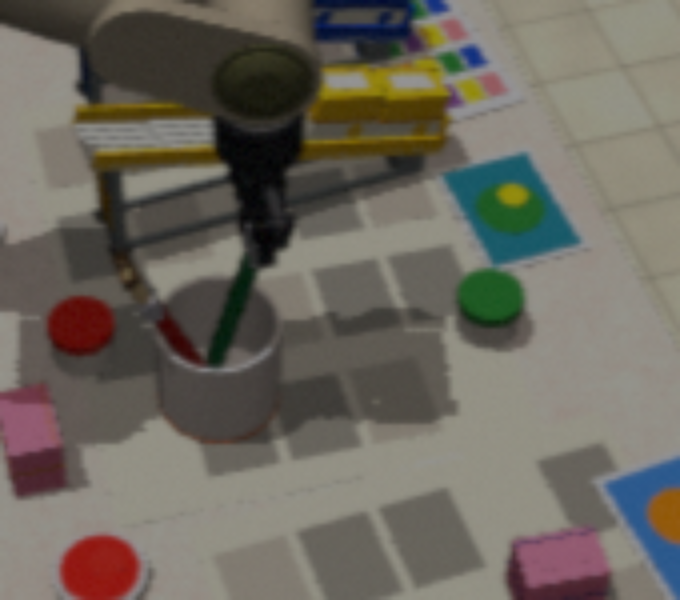

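Lower to floor contact, then release.

Call:
{"op": "send_rows", "data": {"rows": "0 0.2 0 0 0;0 0.4 0 0 0;0 0.6 0 0 0;0 0.7 0 0 0;0 0.8 0 0 0;0 0.8 0 0 0"}}

```text
time_s: 68.95
eef_pos: [557.6, -22.1, 158.9]
ee_rot: [0.498, -0.501, 0.499, 0.502]
force: [0.4, -0.2, 0.5]
grip_width: 0.417
```

Call:
{"op": "send_rows", "data": {"rows": "0 0.1 0 0 0;0 0.2 0 0 0;0 0.3 0 0 0;0 0.3 0 0 0"}}

```text
time_s: 69.35
eef_pos: [558.2, -22.2, 156.7]
ee_rot: [-0.499, 0.502, -0.498, -0.501]
force: [0.4, 0.1, 4.1]
grip_width: 0.416
```

Call:
{"op": "send_rows", "data": {"rows": "0 0 0 0 0;0.45 0 0 0 0;0.5 0 0 0 0;0.55 0 0 0 0;0.65 0 0 0 0;0.7 0 0 0 0;0.7 0 0 0 0;0.75 -2 0 0 0;0.8 -6 0 0 0;0.8 -11 0 0 0;0.8 -15 0 0 0;0.8 -15 0 0 0"}}

```text
time_s: 70.55
eef_pos: [559.0, -22.4, 311.8]
ee_rot: [-0.5, 0.505, -0.497, -0.498]
force: [-0.2, 0.1, -0.4]
grip_width: 0.802
```

```bash
python3 - <<'E'
from h import *
go(300,300,300)
for n in("side","top"):
    c=capture(n); cv2.imwrite(f"pics/{n}42.png",cv2.resize((c["pixels"][140:290,260:430,::-1] ),None,fx=4,fy=4))
E
```

```text
shift cm [ 0.83 25.71 32.41] tcp [559.  -22.4 311.8] jaw 1.577 xdown -1.0 grip 0.802 F [-0.2  0.1 -0.4] t 70.55
```

View pics/side42.png

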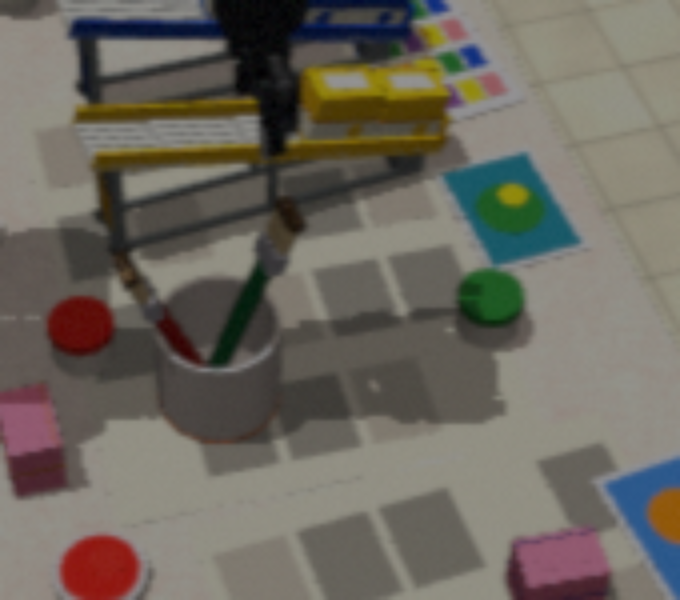

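Call:
{"op": "send_rows", "data": {"rows": "0.8 0 20 40 0;0.8 0 20 40 0;0.8 0 20 40 0;0.8 0 20 40 0;0.8 0 20 40 0;0.8 0 20 40 0;0.8 0 20 40 0;0.8 0 20 40 0;0.8 0 20 40 0;0.8 0 20 40 0;0.8 0 20 40 0;0.8 0 20 40 0"}}

```text
time_s: 71.85
eef_pos: [355.6, 375.8, 305.1]
ee_rot: [0.498, -0.501, 0.499, 0.501]
force: [-0.0, 0.5, 0.1]
grip_width: 0.805
```

```bash
python3 - <<'E'
from h import *
go(300,300,300)
for n in("side","top"):
    c=capture(n); cv2.imwrite(f"pics/{n}43.png",c["pixels"][:,:,::-1]); cv2.imwrite(f"pics/{n}43z.png",cv2.resize(c["pixels"][90:270,190:430,::-1],None,fx=3.3,fy=3.3))
    a=cv2.imread(f"pics/{n}0.png"); 
    for t in("pot_red","dish_red","glue_bottle","paper_cups","crock"): print(n,t,[d["location"] for d in nets.spot_point(c,t)[:2]])
E
```

```text
shift cm [ 0.53  5.6  -7.55] tcp [355.6 375.8 305.1] jaw 1.576 xdown -1.0 grip 0.805 F [-0.   0.5  0.1] t 71.85
side pot_red [[405.6, 40.3, 0.4], [499.2, 183.2, 115.0]]
side dish_red [[367.8, -207.0, 2.6], [408.3, 41.6, 3.0]]
side glue_bottle [[443.7, 556.9, -3.2], [512.3, -43.9, 14.1]]
side paper_cups [[532.5, 542.1, 0.6], [557.1, -24.3, 104.2]]
side crock [[512.5, -45.5, -0.1]]
top pot_red [[407.5, 37.8, 3.1]]
top dish_red [[365.1, -203.0, -1.6], [507.3, -42.6, 10.3]]
top glue_bottle [[445.8, 552.5, 0.9]]
top paper_cups [[535.2, 545.3, -0.6], [557.3, -23.3, 107.6]]
top crock [[513.7, -43.9, 3.5], [650.9, 370.4, 1.4]]
```

View pics/side43z.png

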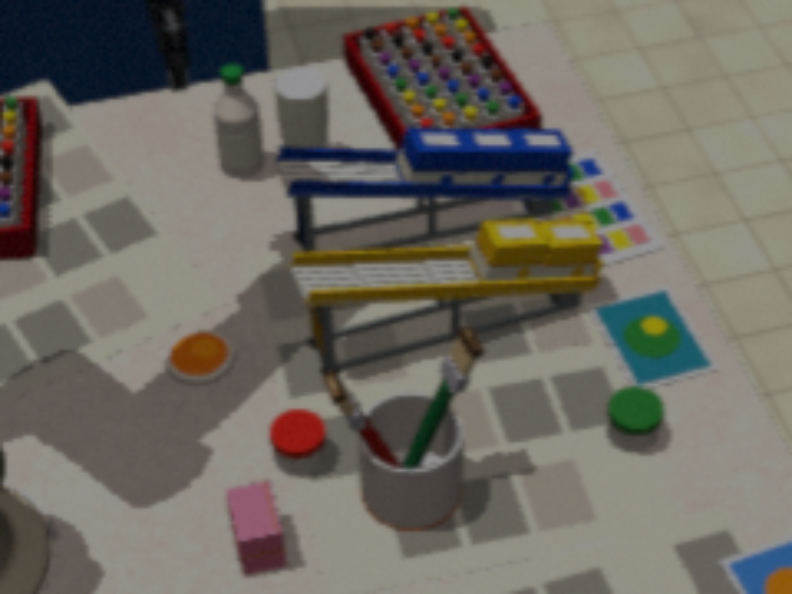

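View pics/top43.png

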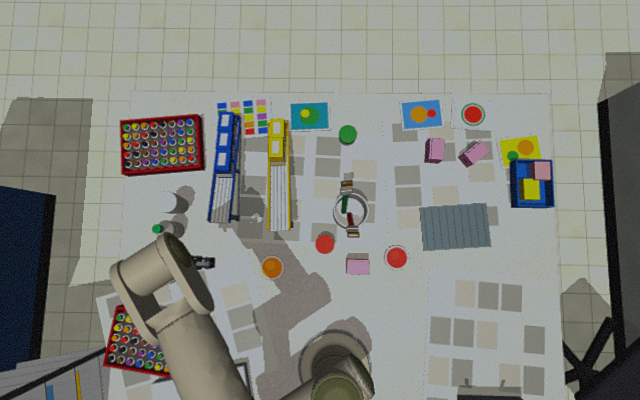

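Call:
{"op": "send_rows", "data": {"rows": "0.8 0 0 0 0;0.8 0 0 0 0;0.8 0 0 0 0;0.8 0 0 0 0"}}

```text
time_s: 72.85
eef_pos: [355.3, 376.7, 306.0]
ee_rot: [0.499, -0.501, 0.498, 0.502]
force: [0.3, 0.3, -0.2]
grip_width: 0.8
```

```bash
python3 - <<'E'
from h import *
print(workorder.finish_job())
E
```

```text
the job is handed in; nothing more can be done
None
```

I loaded both yellow cartons and all three blue ones into their lanes. They stand top up and lengthwise, in line against the stops. Both brushes stand bristles up in the crock: I tilted each against the end of the blue lane's guide, steepened it against the crock's inner wall, and released it once its handle met the floor. The job was handed in at about 73 s.

**Last checks:** the final pictures show both rows at their stops. The crock is upright at about (512, -45), within the measuring error of where it started. The red brush leaned about 22° from upright, measured before I put the second brush in. I did not measure the green brush after letting go; in the pictures it leans by a similar amount.

**Bystanders:** the red pot, red dish, bottle and cups read within about 5 mm of their first positions. I checked the green pot and orange dish only by eye, and they look unmoved.

**Forces and what was left alone:** the highest wrist force reading was about 22 N, when the red brush's handle touched the table while I was tilting it. No check failed or disagreed. I took the yellow block in the blue tray, which is out of reach, to be scenery and left it alone, along with the pink look-alike cartons.

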